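# Clamp the day's wheel hubs in the hub jig and shut the parts drawer

## Task

Get the wheel hubs ready for greasing: pull the parts drawer well out, lift the sprung clamp bar of the hub jig out of its fork, turn it right aside and let it rest there, and lay every hub that is in the drawer into the jig, each in a notch of its own with its flanges outside the two toothed rails. Then lift the bar, turn it back over the hubs and let it down into its fork so that it holds them, and push the drawer fully shut with the rubber grip still inside. Leave the other things on the bench and on the drawer unit where they are; if a hub is knocked or dropped, pick it up and lay it in all the same.

Things in the scene. Friction and masses are not known exactly. Their poses are not given: they have to be found in the camera images.
- jig: hub jig, fixed: wooden base 110 (x) by 275 (y) by 12 mm; two toothed wooden rails along y, 12 mm thick, at x = -28 and +28 mm (44 mm open between them); teeth 62 mm apart and 55 mm high leave three 45-degree V notches. Origin: underside, on the rails' centre line. A 190 mm post at y = -135 mm carries the sprung bar
- fork (a point): the fork on the jig, 35 mm from the pivot: two upright steel lugs, tops 66 mm above the bench, the bar lying between them with 2.5 mm clear on each side
- notch0 (a point): where the middle of a hub's waist lies when it is seated in notch 0 of the jig (nearest the post), 44 mm above the bench; the axes are the jig's and a seated hub lies along x, with 4.5 mm of play along x
- notch1 (a point): where the middle of a hub's waist lies when it is seated in notch 1 of the jig (the middle one), 44 mm above the bench; the axes are the jig's and a seated hub lies along x, with 4.5 mm of play along x
- notch2 (a point): where the middle of a hub's waist lies when it is seated in notch 2 of the jig (farthest from the post), 44 mm above the bench; the axes are the jig's and a seated hub lies along x, with 4.5 mm of play along x
- pivot (a point): the clamp bar's turning axis (upright), at the height of the bar's underside; it rises with the bar
- knob (a point): middle of the clamp bar's knob, an upright black cylinder 22 mm across and 42 mm high on the bar's free end, 260 mm from the pivot; this point is 35 mm above the bar's underside (87 mm above the bench at the start). The bar is a steel flat 16 mm wide, 12 mm thick, ending 20 mm beyond the knob. y runs from pivot to knob
- clamp_lift (a joint): bar's lift (m), 0 to 0.06. At 0 its underside is 52 mm above the bench; a spring and its weight pull it down with 4 to 6 N. It turns out of the fork only when lifted over 0.014, and needs 0.025 to pass over seated hubs' flanges (tops 68 mm above the bench). Resting on seated hubs it reads about 0.006, on top of a fork lug 0.014
- clamp_turn (a joint): bar's turn (rad): 0 = along the rails over the notches, in the fork (also a stop); it grows as the bar swings counter-clockwise seen from above, to the robot's side, to a stop at 1.35. Little friction; it stays where it is left; let go when aside, it sinks to lift 0, clear of the bench and of hubs being laid in
- cab_drawer0 (a joint): how far the parts drawer is pulled out (m): 0 = shut, stop at 0.153; it slides along the -x of drawer_mid with a little friction (1 N)
- cab_drawer0_handle (a point): middle of the drawer's handle, a dark round bar 11 mm thick, 120 mm long, along y, 35 mm in front of the drawer front, 67 mm above the bench; axes those of the drawer (slides out along -x). The front's top edge is 92 mm, the unit's flat top 105 mm above the bench
- drawer_mid (a point): middle of the drawer's inner floor, 22 mm above the bench; inside 180 (x) by 318 mm (y), walls 61 mm high. Front half: four lanes along x at y = -120, -40, 40, 120 mm for hubs and grip, between low blocks (14 mm) that stand beside the flanges only, so hub waists are free for fingers. Pulled right out, hub middles lie about 85 mm in front of the unit
- hub_a_c (a point): bare aluminium bicycle hub: round waist 28 mm across, 77 mm long, between two end flanges 48 mm across, 6 mm thick (89 mm over all), about 0.16 kg. This point: middle of its waist; x runs along the hub. Absent in some starts (None). Starts in the drawer, lying along the drawer's x, centre 24 mm above the drawer floor
- hub_b_c (a point): bare aluminium bicycle hub: round waist 28 mm across, 77 mm long, between two end flanges 48 mm across, 6 mm thick (89 mm over all), about 0.16 kg. This point: middle of its waist; x runs along the hub. Absent in some starts (None). Starts in the drawer, lying along the drawer's x, centre 24 mm above the drawer floor
- hub_c_c (a point): bare aluminium bicycle hub: round waist 28 mm across, 77 mm long, between two end flanges 48 mm across, 6 mm thick (89 mm over all), about 0.16 kg. This point: middle of its waist; x runs along the hub. Absent in some starts (None). Starts in the drawer, lying along the drawer's x, centre 24 mm above the drawer floor
- grip_c (a point): middle of the black rubber handlebar grip, 98 mm long and 36 mm thick, lying in one of the drawer's lanes along x; stays in the drawer
- bell: chrome bell, a dome 54 mm in diameter and 32 mm high, on the bench between the jig and the drawer unit; bystander
- spanner: flat green steel cone spanner, 176 mm long, 5 mm thick, lying on top of the drawer unit; bystander
- axle: galvanised pedal axle, 100 mm long, 16 mm thick, lying on top of the drawer unit; bystander
- tin: closed metal tin, 60 mm in diameter, 55 mm high, on the bench to the left of the drawer unit; bystander
- lever: flat steel tyre lever, 116 mm long, 18 mm wide, 9 mm high, on the bench between jig and drawer on the robot's side; bystander
- cog: toothed steel cog lying flat, 76 mm wide, 22 mm high in its middle, on the bench on the robot's side of the jig (the bar swings over it); bystander

How it is judged:
By the outcome, as a careful person would: the job done as asked, in the order asked, and still so for the second after the job is handed in, with the robot touching nothing.
Of hub_a, hub_b, hub_c only 2 to 3 are there at a start; the rules pass over those that are not, and their reading is None.
At some moment in a run one of hub_a, hub_b, hub_c may be knocked a few centimetres aside while the robot is not near it.
Once in a run the grip may slacken for a moment while it holds something.
It also fails if it takes over 210 s, if anything falls off the work surface, if the arm or the gripper's body presses on something with over 40 N, if the wrist force passes 120 N, or if a joint passes its speed limit or range.

## Robot

A 6-joint arm with a two-finger parallel gripper is mounted at the origin on the work surface. World frame = base frame: x ahead of the robot, y to its left, z up, the work surface at z = 0. Lengths are in m, angles in degrees, forces in N, time in s.
With the tool pointing down it reaches from about 0.35 to 0.925 m from the base axis. Payload 6.4 kg.
Tool frame: the origin (TCP) lies at the very end of the fingers, on their centre line; the grasp point (between the pads) lies manip.grip_depth behind it (manip.grip_depth is the distance from the TCP to the grasp point, in m); x points along the fingers, y is the direction in which the jaws open and shut, and the axes are right-handed (so a half turn about x gives the same grasp; the last joint's range is limited). The gripper opens to 85 mm and grips with 20 to 120 N. Pads are 22 mm wide; open, the fingers measure 114 mm over their backs; the gripper's body (76 mm by 85 mm) begins 54 mm behind the grasp point. The pads swing forward as they close: fully open they stand 13 mm farther back than shut.
Start: joints at [67.26, 14.043, 89.255, -0, 76.702, -9.975], TCP at [0.144, 0.634, 0.231] pointing down, gripper open.
Joint ranges: [-179.41, 179.41], [-58.25, 129.5], [7.25, 145.43], [-54.29, 234.29], [11.92, 165.04], [-157.13, 157.13]. Speed limits (degrees/s): [147.25, 147.25, 180, 180, 180, 180].

## Interface

Orientations are given as a 3x3 rotation matrix whose columns are the frame's x, y, z axes.
In Python, from bench import manip gives the robot as it stands. The module is installed in compiled form; this text tells all that it offers.
- The arm moves only by the tool move_arm, never from a script. Its argument "commands" is a list of rows, each an object of numbers: "tx", "ty", "tz": the shift along the tool's x, y, z in mm; "yaw": the turn about the tool's x in rad; "gripper": the finger opening in mm, from 0 to 85.4. In form: [{"tx": .., "ty": .., "tz": .., "yaw": .., "gripper": ..}, ...]. A call has 1 to 8 rows; each row shifts and turns the commanded pose from where the row before left it, along the tool's axes as they then stand; what a row does not reach is not made up. A row lasts 1/12 s, in which the tool goes at most 41.7 mm and 7.16 degrees, less where a joint would pass 70% of its speed; a pose out of reach is approached as far as the arm can. A call with a gripper value outside its range is refused whole. The fingers move at their own pace and stop on an object; "force" is the grip in N (left out, the last holds). Time passes only in rows, so rows that do not move let the fingers close. It gives the time, the measured TCP pose, the force and the opening at its end, in the units of the state.
- manip.sense(): the state, without advancing time (a new reading comes with each control period).
- manip.read_camera(name): name is "side" or "top"; returns a dict with "frame" (480x640x3 uint8, red, green, blue), "fx", "fy", "cx", "cy" (pixels), "k1" (the pictures are not rectified: a ray, as slopes to the right and down, at radius r is drawn at 1 + k1 r^2 times it, then the intrinsics apply), "R" (3x3) and "t" (3): a world point X has camera coordinates R X + t. Camera axes: x right, y down, z forward; pixel columns grow to the right and rows downward; lengths in m; the calibration is good to about 2 mm. A picture is of the moment at which its call begins. There is no depth.
- manip.hand_in(): hands the job in, once; it reports no verdict.
The state is a dict: "time": time; "q": joint angles; "dq": joint speeds; "joint_efforts": joint torques, N m; "eef_pos": TCP position; "tool_rot": TCP orientation; "contact_force": force on the tool from outside, world axes, zero at the start; "moment": the same for the moment, N m; "grip_width": finger opening in m.
Only numpy, scipy, OpenCV 4.12 (cv2) and the standard library are available. Lean on these libraries where they do the work, as an engineer would, in place of code of your own. Each camera call takes 0.05 s, during which the arm holds its last target. There are 200 camera calls.

## Working session

There is one attempt and no reset: what is moved stays moved. The work goes in short steps, Python scripts to look and compute and a tool call to move; the robot and the scene stay as the last step left them, time stands still between calls to the robot, and variables do not carry over. Pictures are saved under pics/ and viewed, about 12 in all and at most 16, crops included, and the job is handed in when it is done.

Besides the shell and the picture viewer there is one more tool, called as name(argument=value, ...), one argument or row to a line, values as JSON. move_arm: Moves the arm, as the interface text tells. Its arguments: {"type":"object","properties":{"commands":{"type":"array","items":{"type":"object","properties":{"tx":{"type":"number"},"ty":{"type":"number"},"tz":{"type":"number"},"yaw":{"type":"number"},"gripper":{"type":"number"}}}},"force":{"type":"number"}},"required":["commands"]}

```bash
mkdir -p pics
cat > h.py <<'E'
import numpy as np, cv2
from bench import manip
def cam(n,save=None):
    c=manip.read_camera(n)
    if save: cv2.imwrite(f'pics/{save}.png',c['frame'][:,:,::-1])
    return c
def ray(c,u,v):
    K=np.array([[c['fx'],0,c['cx']],[0,c['fy'],c['cy']],[0,0,1]])
    d=np.array([(u-c['cx'])/c['fx'],(v-c['cy'])/c['fy']]);s=d.copy()
    for _ in range(20): s=d/(1+c['k1']*(s@s))
    R=np.array(c['R']);t=np.array(c['t'])
    return -R.T@t, R.T@np.array([s[0],s[1],1])
def onz(c,u,v,z):
    o,d=ray(c,u,v); return o+d*(z-o[2])/d[2]
def tri(c1,p1,c2,p2):
    o1,d1=ray(c1,*p1);o2,d2=ray(c2,*p2)
    s=np.linalg.lstsq(np.stack([d1,-d2],1),o2-o1,rcond=None)[0]
    a=o1+s[0]*d1;b=o2+s[1]*d2
    return (a+b)/2,np.linalg.norm(a-b)
def proj(c,X):
    p=np.array(c['R'])@np.array(X)+np.array(c['t']);s=p[:2]/p[2];s=s*(1+c['k1']*(s@s))
    return np.array([s[0]*c['fx']+c['cx'],s[1]*c['fy']+c['cy']])
E
python3 - <<'E'
from h import *
for n in('side','top'):
    c=cam(n,n+'0'); print(n,c['fx'],c['k1'],-np.array(c['R']).T@np.array(c['t']),np.array(c['R'])[2])
s=manip.sense(); print(s, manip.grip_depth)
E
```

```text
side 561.5092660033773 -0.18208587596129383 [ 0.40424864 -0.60563638  1.00027897] [ 0.1826904   0.59381076 -0.78358981]
top 535.4010633588679 -0.06375628795073784 [0.47784003 0.06486029 1.26120564] [ 0.11940012  0.01064283 -0.99278917]
{'time': 0.1, 'q': array([ 6.72597093e+01,  1.40815572e+01,  8.93191798e+01, -5.22054656e-04,
        7.67016663e+01, -9.97590957e+00]), 'dq': array([-0.11183297, -0.15237065, -0.15659139, -0.00385774,  0.01022882,
        0.0612895 ]), 'joint_efforts': array([ 3.53055748e-04, -4.30675328e+01, -3.27128971e+01, -1.66944483e-04,
        2.93860969e-03, -4.05307105e-06]), 'eef_pos': array([0.14341646, 0.63345745, 0.23026269]), 'tool_rot': array([[-6.82701201e-04,  2.20939583e-01,  9.75287257e-01],
       [-1.65177069e-03,  9.75285905e-01, -2.20940433e-01],
       [-9.99998403e-01, -1.76178721e-03, -3.00887330e-04]]), 'contact_force': array([0.564731  , 0.3796764 , 0.33835823]), 'moment': array([ 0.04136612, -0.00822635,  0.08305112]), 'grip_width': 0.08531376971584992} 0.0187
```

View pics/top0.png

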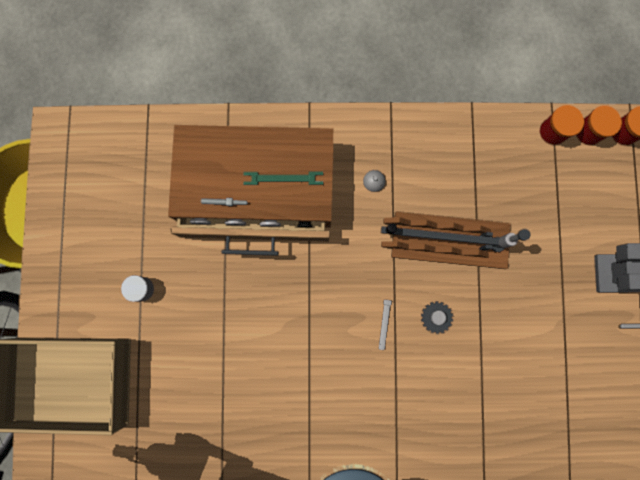

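View pics/side0.png

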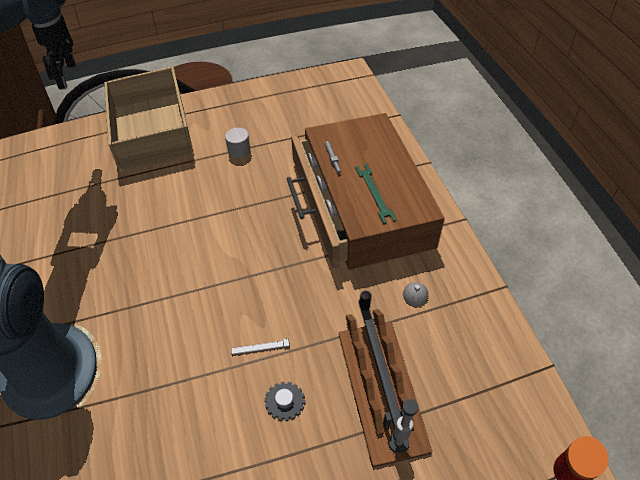

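Top: the drawer is slightly open, with the handle at about (250,252), three hubs at (198..270,222) and the grip at (305,225). The jig runs from the post at (515,237) to the knob at (388,230). Side: handle at about (298,197), knob at (366,299). I'll zoom in for exact pixels.

Run:
```python
import cv2,numpy as np
t=cv2.imread('pics/top0.png');s=cv2.imread('pics/side0.png')
def z(i,x,y,w=100,h=75):
    o=cv2.resize(i[y:y+h,x:x+w],None,fx=4,fy=4,interpolation=cv2.INTER_CUBIC)
    for k in range(0,w,20): cv2.putText(o,str(x+k),(k*4,10),0,.35,(0,255,255),1); cv2.line(o,(k*4,12),(k*4,18),(0,255,255),1)
    for k in range(0,h,15): cv2.putText(o,str(y+k),(0,k*4+4),0,.35,(0,255,255),1)
    return o
a=np.hstack([z(t,200,200),z(t,380,200)]);b=np.hstack([z(s,260,165),z(s,330,280)])
cv2.imwrite('pics/m1.png',np.vstack([a,b]))
a=np.hstack([z(t,440,200),z(s,340,385)]);cv2.imwrite('pics/m2.png',a)
```

```text
(no output)
```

View pics/m1.png

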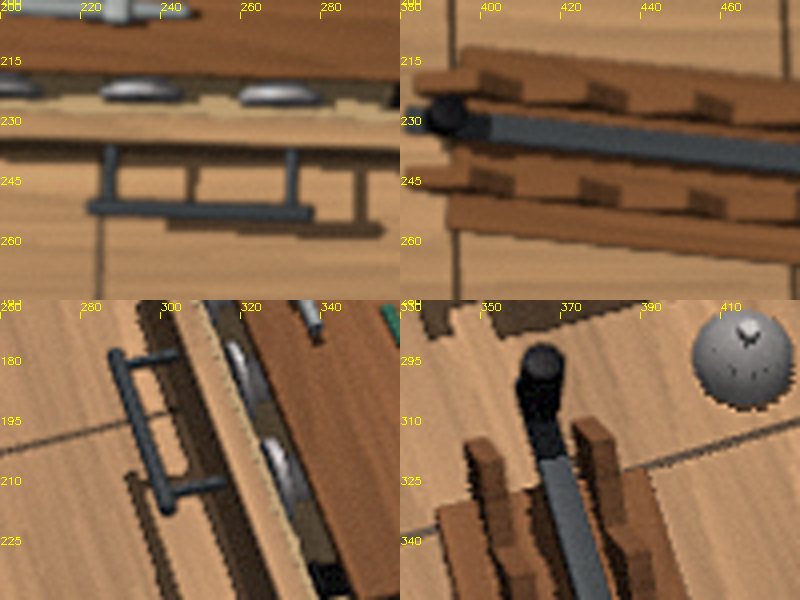

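View pics/m2.png

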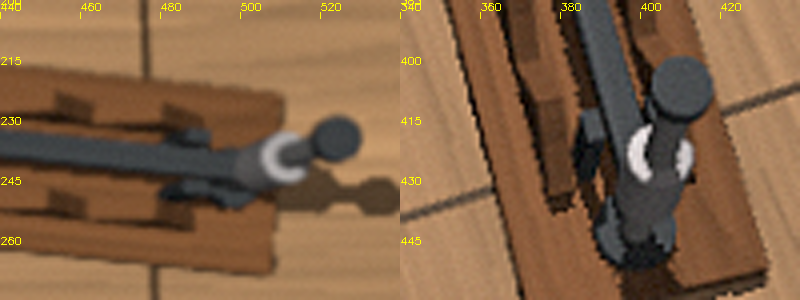

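The crops give handle ends at top (222.5,251.7)/(278,253.5) and side (289.2,178.2)/(302,217). The knob top is at top (390.7,228.2) / side (366.2,295), and the post top at top (523.7,234.5) / side (410.7,407.2).

Run:
```python
from h import *
T=cam('top');S=cam('side')
P={}
for n,a,b in [('hl',(222.5,251.7),(289.2,178.2)),('hr',(278,253.5),(302,217)),('knobtop',(390.7,228.2),(366.2,295)),('posttop',(523.7,234.5),(410.7,407.2)),('bell',(374.5,181),(416.5,292))]:
    P[n]=tri(T,a,S,b); print(n,P[n][0].round(4),round(P[n][1],4))
k=P['knobtop'][0];p=P['posttop'][0]
y=(k-p)[:2];print('len',np.linalg.norm(y));y/=np.linalg.norm(y);x=np.array([y[1],-y[0]]);print('jig yaw y',y,x)
# base corners bench z=.012
for n,c,uv in [('corner near-left',T,(391.5,256)),('near-right',T,(508,267.5)),('far-right',T,(510.5,223.5)),('side nearleft',S,(340.5,333.)),('side farright',S,(431,453))]:
    q=onz(c,*uv,.012)[:2]; print(n,q.round(4),'jig rel post x,y',((q-p[:2])@x).round(4),((q-p[:2])@y).round(4))
w=(P['hl'][0]-P['hr'][0])[:2];print('handle len,dir',np.linalg.norm(w),w/np.linalg.norm(w))
```

```text
hl [0.5995 0.291  0.0714] 0.0009
hr [0.5943 0.1661 0.0739] 0.0001
knobtop [ 0.6474 -0.0825  0.104 ] 0.0026
posttop [ 0.6202 -0.3427  0.1876] 0.0
bell [ 0.7737 -0.0574  0.0162] 0.0028
len 0.26167368088603093
jig yaw y [0.10378061 0.99460021] [ 0.99460021 -0.10378061]
corner near-left [ 0.5937 -0.0946] jig rel post x,y -0.0521 0.2441
near-right [ 0.5655 -0.3683] jig rel post x,y -0.0518 -0.0311
far-right [ 0.6699 -0.379 ] jig rel post x,y 0.0532 -0.0309
side nearleft [ 0.5941 -0.0971] jig rel post x,y -0.0515 0.2416
side farright [ 0.6683 -0.3783] jig rel post x,y 0.0515 -0.0304
handle len,dir 0.12499385724404535 [0.04105039 0.99915708]
```

```bash
cat >> h.py <<'E'
def to(x,y,z,ang=None):
    "remaining shift (mm, axes after the turn) and turn (rad) to TCP x,y,z with tool y at ang deg (mod 180)"
    s=manip.sense();R=np.array(s['tool_rot']);a0=np.degrees(np.arctan2(R[1,1],R[0,1]))
    if ang is None: ang=a0; dy=0
    else: dy=-(((ang-a0)+90)%180-90)
    a=np.radians(a0-dy);c,q=np.cos(a),np.sin(a)
    d=(np.array([x,y,z])-s['eef_pos'])*1000
    print('t%.1f pos %s ang %.1f q6 %.0f | yaw %.3f tx %.1f ty %.1f tz %.1f'%(s['time'],s['eef_pos'].round(4),a0,s['q'][5],np.radians(dy),-d[2],d[0]*c+d[1]*q,d[0]*q-d[1]*c),'F',s['contact_force'].round(1),'w',round(s['grip_width'],4))
E
python3 - <<'E'
from h import *
to(.597,.2286,.13,-2.35)
T=cam('top')
p=np.array([.6202,-.3427]);y=np.array([.103,.9947]);x=np.array([y[1],-y[0]])
for r,row in(('far',[222,226,229,232]),('near',[243,247,250,253])):
    for u,v in zip([400,427,454,481],row):
        q=onz(T,u,v,.055)[:2]-p; q2=onz(T,u+10,v+1,.032)[:2]-p
        print(r,u,'peak',(q@x).round(4),(q@y).round(4),'bottom',(q2@y).round(4))
E
```

```text
t0.2 pos [0.1435 0.6336 0.2306] ang 77.2 q6 -10 | yaw 1.389 tx 100.6 ty 469.8 tz 386.1 F [-0.8  0.2  0.4] w 0.0853
far 400 peak 0.023 0.2364 bottom 0.2101
far 427 peak 0.02 0.1743 bottom 0.1468
far 454 peak 0.0193 0.1123 bottom 0.0836
far 481 peak 0.0186 0.0502 bottom 0.0202
near 400 peak -0.025 0.2324 bottom 0.2062
near 427 peak -0.028 0.1706 bottom 0.1432
near 454 peak -0.0287 0.1089 bottom 0.0802
near 481 peak -0.0294 0.0471 bottom 0.0171
```

move_arm(
  commands=[
    {"yaw": 0.116,"gripper": 25},
    {"yaw": 0.116},
    {"yaw": 0.116},
    {"yaw": 0.116},
    {"yaw": 0.116},
    {"yaw": 0.116},
    {"yaw": 0.116},
    {"yaw": 0.116},
  ],
)

```text
invalid input at $.commands[0]: expected keys tx, ty, tz, yaw, gripper
```

move_arm(
  commands=[
    {"yaw": 0.116},
    {"yaw": 0.116},
    {"yaw": 0.116},
    {"yaw": 0.113},
    {},
    {"ty": 29.4,"tz": 24},
    {"ty": 29.4,"tz": 24},
    {"ty": 29.4,"tz": 24},
  ],
)

```text
invalid input at $.commands[0]: expected keys tx, ty, tz, yaw, gripper
```

move_arm(
  commands=[
    {"tx": 0,"ty": 0,"tz": 0,"yaw": 0.116,"gripper": 25},
    {"tx": 0,"ty": 0,"tz": 0,"yaw": 0.116,"gripper": 25},
    {"tx": 0,"ty": 0,"tz": 0,"yaw": 0.116,"gripper": 25},
    {"tx": 0,"ty": 0,"tz": 0,"yaw": 0.116,"gripper": 25},
    {"tx": 0,"ty": 0,"tz": 0,"yaw": 0.116,"gripper": 25},
    {"tx": 0,"ty": 0,"tz": 0,"yaw": 0.116,"gripper": 25},
    {"tx": 0,"ty": 0,"tz": 0,"yaw": 0.116,"gripper": 25},
    {"tx": 0,"ty": 0,"tz": 0,"yaw": 0.116,"gripper": 25},
  ],
)

```text
time: 0.92
eef_pos: [0.1436, 0.6338, 0.2311]
tool_rot: [[-0.0, 0.915, 0.403], [-0.0, 0.403, -0.915], [-1.0, -0.0, 0.0]]
contact_force: [-1.5, 0.5, -0.3]
grip_width: 0.0251
```

move_arm(
  commands=[
    {"tx": 0,"ty": 0,"tz": 0,"yaw": 0.116,"gripper": 25},
    {"tx": 0,"ty": 0,"tz": 0,"yaw": 0.116,"gripper": 25},
    {"tx": 0,"ty": 0,"tz": 0,"yaw": 0.116,"gripper": 25},
    {"tx": 0,"ty": 0,"tz": 0,"yaw": 0.113,"gripper": 25},
    {"tx": 0,"ty": 29,"tz": 24,"yaw": 0,"gripper": 25},
    {"tx": 0,"ty": 29,"tz": 24,"yaw": 0,"gripper": 25},
    {"tx": 0,"ty": 29,"tz": 24,"yaw": 0,"gripper": 25},
    {"tx": 0,"ty": 29,"tz": 24,"yaw": 0,"gripper": 25},
  ],
)

```text
time: 1.58
eef_pos: [0.2563, 0.5321, 0.2312]
tool_rot: [[0.0, 0.999, -0.04], [-0.0, -0.04, -0.999], [-1.0, 0.0, 0.0]]
contact_force: [1.4, 1.0, -0.0]
grip_width: 0.0249
```

move_arm(
  commands=[
    {"tx": 0,"ty": 29,"tz": 24,"yaw": 0,"gripper": 25},
    {"tx": 0,"ty": 29,"tz": 24,"yaw": 0,"gripper": 25},
    {"tx": 0,"ty": 29,"tz": 24,"yaw": 0,"gripper": 25},
    {"tx": 0,"ty": 29,"tz": 24,"yaw": 0,"gripper": 25},
    {"tx": 0,"ty": 29,"tz": 24,"yaw": 0,"gripper": 25},
    {"tx": 0,"ty": 29,"tz": 24,"yaw": 0,"gripper": 25},
    {"tx": 0,"ty": 29,"tz": 24,"yaw": 0,"gripper": 25},
    {"tx": 0,"ty": 29,"tz": 24,"yaw": 0,"gripper": 25},
  ],
)

```text
time: 2.25
eef_pos: [0.4806, 0.3305, 0.2314]
tool_rot: [[0.0, 0.999, -0.041], [0.0, -0.041, -0.999], [-1.0, 0.0, -0.0]]
contact_force: [1.1, 0.4, 1.0]
grip_width: 0.025
```

```bash
python3 -c "
from h import *
to(.597,.2286,.13,-2.35)"
```

```text
t2.2 pos [0.4806 0.3305 0.2314] ang -2.3 q6 26 | yaw 0.000 tx 101.4 ty 120.5 tz 97.0 F [1.1 0.4 1. ] w 0.025
```

move_arm(
  commands=[
    {"tx": 0,"ty": 30,"tz": 24,"yaw": 0,"gripper": 25},
    {"tx": 0,"ty": 30,"tz": 24,"yaw": 0,"gripper": 25},
    {"tx": 0,"ty": 30,"tz": 24,"yaw": 0,"gripper": 25},
    {"tx": 0,"ty": 28,"tz": 22,"yaw": 0,"gripper": 25},
    {"tx": 35,"ty": 0,"tz": 0,"yaw": 0,"gripper": 25},
    {"tx": 35,"ty": 0,"tz": 0,"yaw": 0,"gripper": 25},
    {"tx": 30,"ty": 0,"tz": 0,"yaw": 0,"gripper": 25},
    {"tx": 0,"ty": 0,"tz": 0,"yaw": 0,"gripper": 25},
  ],
)

```text
time: 2.92
eef_pos: [0.5889, 0.2318, 0.1235]
tool_rot: [[-0.013, 0.999, -0.042], [-0.003, -0.042, -0.999], [-1.0, -0.013, 0.003]]
contact_force: [-2.7, -0.1, -1.7]
grip_width: 0.0251
```

Run:
```python
from h import *
to(.597,.2286,.05,-2.35)
a=cam('top')['frame'][190:265,190:310];b=cam('side')['frame'][130:235,240:350]
f=lambda i:cv2.resize(i,(400,300))[:,:,::-1]
cv2.imwrite('pics/h1.png',np.hstack([f(a),f(b)]))
```

```text
t2.9 pos [0.5889 0.2318 0.1235] ang -2.4 q6 14 | yaw -0.001 tx 73.5 ty 8.3 tz 2.8 F [-2.7 -0.1 -1.7] w 0.0251
```

View pics/h1.png

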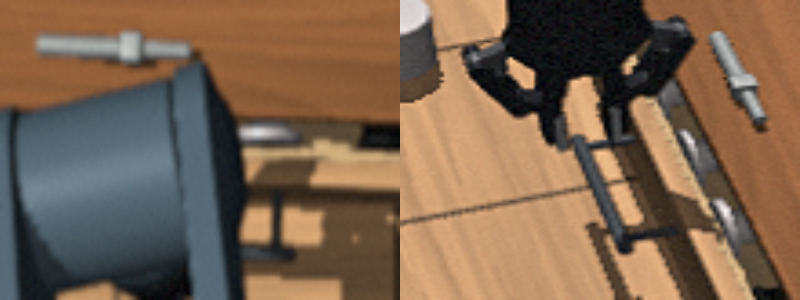

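Side view: the open fingers straddle the handle's left part from above. I'll correct by 8 mm, then descend.

move_arm(
  commands=[
    {"tx": 0,"ty": 8,"tz": 3,"yaw": 0,"gripper": 25},
    {"tx": 0,"ty": 0,"tz": 0,"yaw": 0,"gripper": 25},
  ],
)

```text
time: 3.18
eef_pos: [0.6045, 0.2298, 0.1348]
tool_rot: [[0.006, 0.999, -0.041], [0.001, -0.041, -0.999], [-1.0, 0.006, -0.001]]
contact_force: [-0.4, 0.1, 1.1]
grip_width: 0.0248
```

```bash
python3 -c "
from h import *
to(.597,.2286,.05,-2.35)"
```

```text
t3.2 pos [0.6045 0.2298 0.1348] ang -2.4 q6 13 | yaw -0.000 tx 84.8 ty -7.4 tz 1.5 F [-0.4  0.1  1.1] w 0.0248
```

move_arm(
  commands=[
    {"tx": 20,"ty": -7.5,"tz": 1,"yaw": 0,"gripper": 25},
    {"tx": 20,"ty": 0,"tz": 0,"yaw": 0,"gripper": 25},
    {"tx": 20,"ty": 0,"tz": 0,"yaw": 0,"gripper": 25},
    {"tx": 12,"ty": 0,"tz": 0,"yaw": 0,"gripper": 25},
    {"tx": 10,"ty": 0,"tz": 0,"yaw": 0,"gripper": 25},
    {"tx": 0,"ty": 0,"tz": 0,"yaw": 0,"gripper": 25},
    {"tx": 0,"ty": 0,"tz": 0,"yaw": 0,"gripper": 25},
  ],
)

```text
time: 3.77
eef_pos: [0.5949, 0.2293, 0.0504]
tool_rot: [[0.002, 0.999, -0.041], [0.0, -0.041, -0.999], [-1.0, 0.002, -0.0]]
contact_force: [0.3, 0.4, -0.1]
grip_width: 0.025
```

move_arm(
  commands=[
    {"tx": 0,"ty": 0,"tz": 0,"yaw": 0,"gripper": 5},
    {"tx": 0,"ty": 0,"tz": 0,"yaw": 0,"gripper": 5},
    {"tx": 0,"ty": 0,"tz": 0,"yaw": 0,"gripper": 5},
    {"tx": 0,"ty": 0,"tz": 0,"yaw": 0,"gripper": 5},
  ],
  force=30,
)

```text
time: 4.1
eef_pos: [0.5951, 0.2293, 0.0508]
tool_rot: [[0.003, 0.999, -0.041], [0.0, -0.041, -0.999], [-1.0, 0.003, -0.001]]
contact_force: [-0.5, -0.6, 5.7]
grip_width: 0.0096
```

move_arm(
  commands=[
    {"tx": 0,"ty": -8,"tz": 0,"yaw": 0,"gripper": 5},
    {"tx": 0,"ty": -15,"tz": 0,"yaw": 0,"gripper": 5},
    {"tx": 0,"ty": -15,"tz": 0,"yaw": 0,"gripper": 5},
    {"tx": 0,"ty": -15,"tz": 0,"yaw": 0,"gripper": 5},
    {"tx": 0,"ty": -15,"tz": 0,"yaw": 0,"gripper": 5},
    {"tx": 0,"ty": -15,"tz": 0,"yaw": 0,"gripper": 5},
    {"tx": 0,"ty": -15,"tz": 0,"yaw": 0,"gripper": 5},
    {"tx": 0,"ty": -8,"tz": 0,"yaw": 0,"gripper": 5},
  ],
)

```text
time: 4.77
eef_pos: [0.4877, 0.2327, 0.0508]
tool_rot: [[0.002, 0.999, -0.04], [-0.002, -0.04, -0.999], [-1.0, 0.002, 0.002]]
contact_force: [1.7, -5.8, 7.1]
grip_width: 0.0098
```

move_arm(
  commands=[
    {"tx": 0,"ty": -4,"tz": 0,"yaw": 0,"gripper": 5},
    {"tx": 0,"ty": -4,"tz": 0,"yaw": 0,"gripper": 5},
    {"tx": 0,"ty": -4,"tz": 0,"yaw": 0,"gripper": 5},
    {"tx": 0,"ty": 0,"tz": 0,"yaw": 0,"gripper": 5},
  ],
)

```text
time: 5.1
eef_pos: [0.4762, 0.233, 0.0508]
tool_rot: [[0.001, 0.999, -0.04], [-0.003, -0.04, -0.999], [-1.0, 0.001, 0.002]]
contact_force: [-0.2, -6.9, 10.0]
grip_width: 0.01
```

move_arm(
  commands=[
    {"tx": 0,"ty": -3,"tz": 0,"yaw": 0,"gripper": 5},
    {"tx": 0,"ty": -3,"tz": 0,"yaw": 0,"gripper": 5},
    {"tx": 0,"ty": -3,"tz": 0,"yaw": 0,"gripper": 5},
    {"tx": 0,"ty": 0,"tz": 0,"yaw": 0,"gripper": 5},
  ],
)

```text
time: 5.43
eef_pos: [0.4675, 0.2333, 0.0508]
tool_rot: [[0.002, 0.999, -0.04], [-0.003, -0.04, -0.999], [-1.0, 0.002, 0.003]]
contact_force: [-0.8, -7.8, 11.0]
grip_width: 0.0098
```

move_arm(
  commands=[
    {"tx": 0,"ty": -2,"tz": 0,"yaw": 0,"gripper": 5},
    {"tx": 0,"ty": -2,"tz": 0,"yaw": 0,"gripper": 5},
    {"tx": 0,"ty": 0,"tz": 0,"yaw": 0,"gripper": 5},
  ],
)

```text
time: 5.68
eef_pos: [0.4638, 0.2334, 0.0508]
tool_rot: [[0.002, 0.999, -0.04], [-0.003, -0.04, -0.999], [-1.0, 0.002, 0.003]]
contact_force: [0.1, -7.0, 10.2]
grip_width: 0.0096
```

move_arm(
  commands=[
    {"tx": 0,"ty": -2,"tz": 0,"yaw": 0,"gripper": 5},
    {"tx": 0,"ty": -2,"tz": 0,"yaw": 0,"gripper": 5},
    {"tx": 0,"ty": -2,"tz": 0,"yaw": 0,"gripper": 5},
    {"tx": 0,"ty": 0,"tz": 0,"yaw": 0,"gripper": 5},
  ],
)

```text
time: 6.02
eef_pos: [0.4638, 0.2334, 0.051]
tool_rot: [[0.018, 0.999, -0.04], [-0.001, -0.04, -0.999], [-1.0, 0.018, 0.0]]
contact_force: [23.5, -7.2, -12.8]
grip_width: 0.01
```

move_arm(
  commands=[
    {"tx": 0,"ty": 0,"tz": 0,"yaw": 0,"gripper": 25},
    {"tx": 0,"ty": 0,"tz": 0,"yaw": 0,"gripper": 25},
    {"tx": -30,"ty": 0,"tz": 0,"yaw": 0,"gripper": 25},
    {"tx": -40,"ty": 0,"tz": 0,"yaw": 0,"gripper": 25},
    {"tx": -40,"ty": 0,"tz": 0,"yaw": 0,"gripper": 45},
    {"tx": -40,"ty": 0,"tz": 0,"yaw": 0,"gripper": 45},
    {"tx": 0,"ty": 0,"tz": 0,"yaw": 0,"gripper": 45},
  ],
)

```text
time: 6.6
eef_pos: [0.4606, 0.2362, 0.2079]
tool_rot: [[0.013, 0.999, -0.04], [0.004, -0.04, -0.999], [-1.0, 0.013, -0.004]]
contact_force: [2.1, 0.2, 1.8]
grip_width: 0.045
```

```bash
python3 -c "
from h import *
to(.6474,-.0825,.16,60)"
```

```text
t6.6 pos [0.4606 0.2362 0.2079] ang -2.3 q6 17 | yaw -1.088 tx 47.9 ty -182.6 tz 321.1 F [2.1 0.2 1.8] w 0.045
```

move_arm(
  commands=[
    {"tx": 0,"ty": 0,"tz": 0,"yaw": 0.063,"gripper": 45},
    {"tx": 0,"ty": 30,"tz": 36,"yaw": 0,"gripper": 45},
    {"tx": 0,"ty": 0,"tz": 36,"yaw": 0,"gripper": 45},
    {"tx": 0,"ty": 30,"tz": 26,"yaw": 0,"gripper": 45},
    {"tx": 0,"ty": 30,"tz": 26,"yaw": 0,"gripper": 45},
    {"tx": 0,"ty": 30,"tz": 26,"yaw": 0,"gripper": 45},
    {"tx": 0,"ty": 25,"tz": 36,"yaw": 0,"gripper": 45},
    {"tx": 0,"ty": 25,"tz": 36,"yaw": 0,"gripper": 45},
  ],
)

```text
time: 7.27
eef_pos: [0.598, 0.0034, 0.1982]
tool_rot: [[-0.002, 0.995, -0.103], [0.001, -0.103, -0.995], [-1.0, -0.002, -0.001]]
contact_force: [1.1, 0.2, 0.3]
grip_width: 0.0448
```

move_arm(
  commands=[
    {"tx": 0,"ty": 20,"tz": 30,"yaw": 0,"gripper": 45},
    {"tx": 0,"ty": 20,"tz": 30,"yaw": 0,"gripper": 45},
    {"tx": 0,"ty": 0,"tz": 0,"yaw": 0,"gripper": 45},
    {"tx": 0,"ty": 0,"tz": 0,"yaw": 0,"gripper": 45},
    {"tx": 0,"ty": 0,"tz": 0,"yaw": 0,"gripper": 45},
  ],
)

```text
time: 7.68
eef_pos: [0.6307, -0.0587, 0.1982]
tool_rot: [[-0.002, 0.995, -0.104], [0.001, -0.104, -0.995], [-1.0, -0.002, -0.001]]
contact_force: [-0.4, -0.5, -1.0]
grip_width: 0.0446
```

```bash
python3 -c "
from h import *
to(.6474,-.0825,.068,-5.95)"
```

```text
t7.7 pos [ 0.6307 -0.0587  0.1982] ang -6.0 q6 -10 | yaw -0.000 tx 130.2 ty 19.1 tz 21.9 F [-0.4 -0.5 -1. ] w 0.0446
```

move_arm(
  commands=[
    {"tx": 0,"ty": 19,"tz": 22,"yaw": 0,"gripper": 45},
    {"tx": 35,"ty": 0,"tz": 0,"yaw": 0,"gripper": 45},
    {"tx": 35,"ty": 0,"tz": 0,"yaw": 0,"gripper": 45},
    {"tx": 30,"ty": 0,"tz": 0,"yaw": 0,"gripper": 45},
    {"tx": 20,"ty": 0,"tz": 0,"yaw": 0,"gripper": 45},
    {"tx": 10,"ty": 0,"tz": 0,"yaw": 0,"gripper": 45},
    {"tx": 0,"ty": 0,"tz": 0,"yaw": 0,"gripper": 45},
    {"tx": 0,"ty": 0,"tz": 0,"yaw": 0,"gripper": 45},
  ],
)

```text
time: 8.35
eef_pos: [0.6483, -0.0823, 0.0699]
tool_rot: [[0.0, 0.995, -0.103], [0.0, -0.103, -0.995], [-1.0, 0.0, -0.0]]
contact_force: [1.1, 0.1, -0.5]
grip_width: 0.0451
```

move_arm(
  commands=[
    {"tx": 0,"ty": 0,"tz": 0,"yaw": 0,"gripper": 10},
    {"tx": 0,"ty": 0,"tz": 0,"yaw": 0,"gripper": 10},
    {"tx": 0,"ty": 0,"tz": 0,"yaw": 0,"gripper": 10},
    {"tx": 0,"ty": 0,"tz": 0,"yaw": 0,"gripper": 10},
    {"tx": 0,"ty": 0,"tz": 0,"yaw": 0,"gripper": 10},
  ],
  force=40,
)

```text
time: 8.77
eef_pos: [0.6488, -0.083, 0.0702]
tool_rot: [[0.002, 0.995, -0.104], [0.0, -0.104, -0.995], [-1.0, 0.002, -0.0]]
contact_force: [-0.1, 2.8, 1.6]
grip_width: 0.021
```

Run:
```python
from h import *
to(.6474,-.0825,.068,-5.95)
S=cam('side');f=cv2.resize(S['frame'][230:380,280:480],(800,600))[:,:,::-1];cv2.imwrite('pics/k1.png',f)
```

```text
t8.8 pos [ 0.6488 -0.083   0.0702] ang -5.9 q6 -11 | yaw 0.000 tx 2.2 ty -1.5 tz -0.4 F [-0.1  2.8  1.6] w 0.021
```

View pics/k1.png

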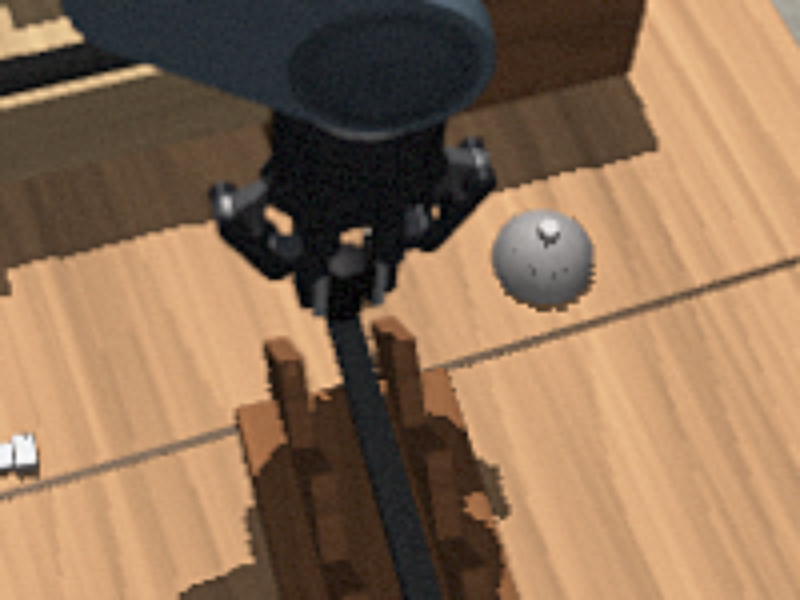

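move_arm(
  commands=[
    {"tx": -6,"ty": 0,"tz": 0,"yaw": 0,"gripper": 10},
    {"tx": -8,"ty": 0,"tz": 0,"yaw": 0,"gripper": 10},
    {"tx": -8,"ty": 0,"tz": 0,"yaw": 0,"gripper": 10},
    {"tx": -8,"ty": 0,"tz": 0,"yaw": 0,"gripper": 10},
    {"tx": -5,"ty": 0,"tz": 0,"yaw": 0,"gripper": 10},
    {"tx": 0,"ty": 0,"tz": 0,"yaw": 0,"gripper": 10},
  ],
)

```text
time: 9.32
eef_pos: [0.6482, -0.0842, 0.1054]
tool_rot: [[0.0, 0.994, -0.105], [-0.001, -0.105, -0.994], [-1.0, 0.0, 0.001]]
contact_force: [-1.3, -4.2, -3.6]
grip_width: 0.021
```

move_arm(
  commands=[
    {"tx": 0,"ty": -10.4,"tz": 0.2,"yaw": -0.04,"gripper": 10},
    {"tx": 0,"ty": -10.4,"tz": 0.2,"yaw": -0.04,"gripper": 10},
    {"tx": 0,"ty": 0,"tz": 0,"yaw": 0,"gripper": 10},
  ],
)

```text
time: 9.57
eef_pos: [0.6258, -0.0826, 0.1036]
tool_rot: [[-0.002, 1.0, -0.023], [-0.001, -0.023, -1.0], [-1.0, -0.002, 0.001]]
contact_force: [-0.1, -5.9, -5.2]
grip_width: 0.0207
```

move_arm(
  commands=[
    {"tx": 0,"ty": -20.8,"tz": 0.8,"yaw": -0.08,"gripper": 10},
    {"tx": 0,"ty": -20.8,"tz": 0.8,"yaw": -0.08,"gripper": 10},
    {"tx": 0,"ty": -20.8,"tz": 0.8,"yaw": -0.08,"gripper": 10},
    {"tx": 0,"ty": -20.8,"tz": 0.8,"yaw": -0.08,"gripper": 10},
    {"tx": 0,"ty": -20.8,"tz": 0.8,"yaw": -0.08,"gripper": 10},
    {"tx": 0,"ty": -20.8,"tz": 0.8,"yaw": -0.08,"gripper": 10},
    {"tx": 0,"ty": -20.8,"tz": 0.8,"yaw": -0.08,"gripper": 10},
    {"tx": 0,"ty": 0,"tz": 0,"yaw": 0,"gripper": 10},
  ],
)

```text
time: 10.23
eef_pos: [0.4867, -0.1194, 0.1044]
tool_rot: [[0.001, 0.859, 0.512], [-0.001, 0.512, -0.859], [-1.0, 0.0, 0.002]]
contact_force: [2.2, -5.1, -5.4]
grip_width: 0.0208
```

```bash
python3 -c "
from h import *
to(.62,-.3427,.1)
s=manip.sense();print('r',np.linalg.norm(s['eef_pos'][:2]-[.6202,-.3427]))"
```

```text
t10.2 pos [ 0.4867 -0.1194  0.1044] ang 30.8 q6 -57 | yaw 0.000 tx 4.4 ty 0.3 tz 260.1 F [ 2.2 -5.1 -5.4] w 0.0208
r 0.26020999299314507
```

Radius is 260 mm and the path holds, so I'll continue.

move_arm(
  commands=[
    {"tx": 0,"ty": -20.8,"tz": 0.8,"yaw": -0.08,"gripper": 10},
    {"tx": 0,"ty": -20.8,"tz": 0.8,"yaw": -0.08,"gripper": 10},
    {"tx": 0,"ty": -20.8,"tz": 0.8,"yaw": -0.08,"gripper": 10},
    {"tx": 0,"ty": -20.8,"tz": 0.8,"yaw": -0.08,"gripper": 10},
    {"tx": 0,"ty": -20.8,"tz": 0.8,"yaw": -0.08,"gripper": 10},
    {"tx": 0,"ty": -20.8,"tz": 0.8,"yaw": -0.08,"gripper": 10},
    {"tx": 0,"ty": -20.8,"tz": 0.8,"yaw": -0.08,"gripper": 10},
    {"tx": 0,"ty": 0,"tz": 0,"yaw": 0,"gripper": 10},
  ],
)

```text
time: 10.9
eef_pos: [0.3887, -0.2242, 0.1045]
tool_rot: [[0.0, 0.458, 0.889], [0.0, 0.889, -0.458], [-1.0, 0.0, 0.0]]
contact_force: [1.8, -0.3, -4.6]
grip_width: 0.021
```

move_arm(
  commands=[
    {"tx": 0,"ty": -13,"tz": 0.3,"yaw": -0.05,"gripper": 10},
    {"tx": 0,"ty": -10.4,"tz": 0.2,"yaw": -0.04,"gripper": 10},
    {"tx": 0,"ty": -5.2,"tz": 0,"yaw": -0.02,"gripper": 10},
    {"tx": 0,"ty": 0,"tz": 0,"yaw": 0,"gripper": 10},
  ],
)

```text
time: 11.23
eef_pos: [0.3778, -0.2484, 0.1041]
tool_rot: [[-0.0, 0.358, 0.934], [0.001, 0.934, -0.358], [-1.0, 0.001, -0.001]]
contact_force: [0.5, 0.8, -4.8]
grip_width: 0.0205
```

```bash
python3 -c "
from h import *
to(.62,-.3427,.1)
s=manip.sense();d=s['eef_pos'][:2]-[.6202,-.3427];print('r',np.linalg.norm(d),'turn',np.arctan2(d[1],d[0])-np.radians(84.1))"
```

```text
t11.2 pos [ 0.3778 -0.2484  0.1041] ang 69.0 q6 -117 | yaw 0.000 tx 4.1 ty -1.2 tz 259.9 F [ 0.5  0.8 -4.8] w 0.0205
r 0.2600764187497808 turn 1.3027049017773826
```

move_arm(
  commands=[
    {"tx": 0,"ty": -8,"tz": 0,"yaw": -0.03,"gripper": 10},
    {"tx": 8,"ty": 0,"tz": 0,"yaw": 0,"gripper": 10},
    {"tx": 8,"ty": 0,"tz": 0,"yaw": 0,"gripper": 10},
    {"tx": 8,"ty": 0,"tz": 0,"yaw": 0,"gripper": 10},
    {"tx": 6,"ty": 0,"tz": 0,"yaw": 0,"gripper": 10},
    {"tx": 3,"ty": 0,"tz": 0,"yaw": 0,"gripper": 10},
    {"tx": 0,"ty": 0,"tz": 0,"yaw": 0,"gripper": 10},
  ],
)

```text
time: 11.82
eef_pos: [0.3736, -0.2548, 0.0697]
tool_rot: [[-0.004, 0.329, 0.944], [0.003, 0.944, -0.329], [-1.0, 0.002, -0.005]]
contact_force: [-8.7, 3.8, 3.4]
grip_width: 0.0209
```

move_arm(
  commands=[
    {"tx": 0,"ty": 0,"tz": 0,"yaw": 0,"gripper": 45},
    {"tx": 0,"ty": 0,"tz": 0,"yaw": 0,"gripper": 45},
    {"tx": 0,"ty": 0,"tz": 0,"yaw": 0,"gripper": 45},
    {"tx": -20,"ty": 0,"tz": 0,"yaw": 0,"gripper": 45},
    {"tx": -40,"ty": 0,"tz": 0,"yaw": 0,"gripper": 45},
    {"tx": -40,"ty": 0,"tz": 0,"yaw": 0,"gripper": 45},
    {"tx": -35,"ty": 0,"tz": 0,"yaw": 0,"gripper": 45},
    {"tx": 0,"ty": 0,"tz": 0,"yaw": 0,"gripper": 45},
  ],
)

```text
time: 12.48
eef_pos: [0.3786, -0.2599, 0.2151]
tool_rot: [[0.011, 0.329, 0.944], [-0.012, 0.944, -0.329], [-1.0, -0.008, 0.015]]
contact_force: [0.3, -0.0, 1.1]
grip_width: 0.0449
```

Run:
```python
from h import *
to(.55,.23,.2,88)
T=cam('top','top1');S=cam('side','side1')
a=cv2.resize(T['frame'][150:300,160:560],(800,300))[:,:,::-1]
b=cv2.resize(S['frame'][90:240,240:440],(400,300))[:,:,::-1];d=cv2.resize(S['frame'][290:470,220:460],(400,300))[:,:,::-1]
cv2.imwrite('pics/v2.png',np.vstack([a,np.hstack([b,d])]))
```

```text
t12.5 pos [ 0.3786 -0.2599  0.2151] ang 70.8 q6 -119 | yaw -0.300 tx 15.1 ty 495.6 tz 154.2 F [ 0.3 -0.   1.1] w 0.0449
```

View pics/v2.png

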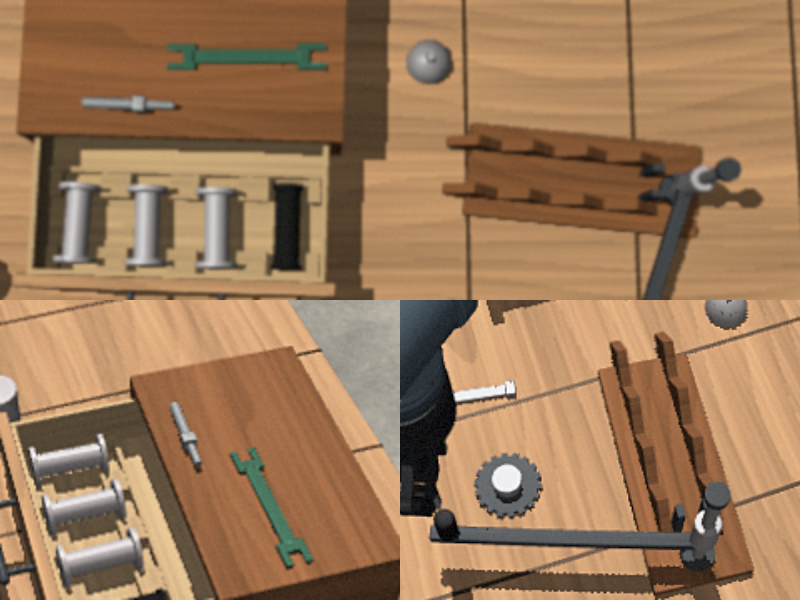

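The drawer is fully out, with three hubs in lanes 1–3 from the left and the grip in the right lane. The bar rests aside and all bystanders are undisturbed. Rough hub centres are top (198.5,261), (234,261), (268.5,262.5) and side (274,167), (282,191), (290,219). Next I'll measure the hubs by mask and zoom on the jig teeth.

Run:
```python
from h import *
T=cam('top');S=cam('side')
def blobs(c,x0,y0,x1,y1):
    f=c['frame'];h=cv2.cvtColor(f,cv2.COLOR_RGB2HSV);m=((h[:,:,1]<40)&(h[:,:,2]>95)).astype(np.uint8)
    k=np.zeros_like(m);k[y0:y1,x0:x1]=1
    n,l,st,ce=cv2.connectedComponentsWithStats(m*k)
    r=[]
    for i in range(1,n):
        if st[i,4]>150:
            (u,v),wh,a=cv2.minAreaRect(np.argwhere(l==i)[:,::-1].astype(np.float32)); r.append(((u,v),wh,a,st[i,4]))
    return r
A=sorted(blobs(T,175,225,320,295),key=lambda r:r[0][0]);B=sorted(blobs(S,245,145,325,245),key=lambda r:r[0][1])
for r in A+B: print(np.round(r[0],1),np.round(r[1],1),round(r[2]),r[3])
for a,b in zip(A,B): p,e=tri(T,a[0],S,b[0]);print(p.round(4),round(e,4))
a=cv2.resize(T['frame'][205:275,375:525],(800,373),interpolation=cv2.INTER_CUBIC)[:,:,::-1]
b=cv2.resize(S['frame'][300:460,330:440],(400,582),interpolation=cv2.INTER_CUBIC)[:,:,::-1]
cv2.imwrite('pics/j2.png',np.hstack([cv2.resize(a,(400,187)).repeat(1,0) if 0 else cv2.copyMakeBorder(cv2.rotate(a,cv2.ROTATE_90_CLOCKWISE)[:582],0,0,0,27,0),b]))
```

```text
[195.5 260.6] [17. 41.] 6 450
[231.5 262.1] [16.  40.2] 2 442
[266.5 263. ] [40. 17.] 90 459
[274. 167.] [15.3 38. ] 79 343
[281.6 189.5] [14.6 39.2] 76 353
[289.5 215.2] [15.8 40.8] 74 408
[0.5798 0.3559 0.0538] 0.0018
[0.5763 0.2724 0.0601] 0.0005
[0.5737 0.1935 0.0574] 0.0017
```

View pics/j2.png

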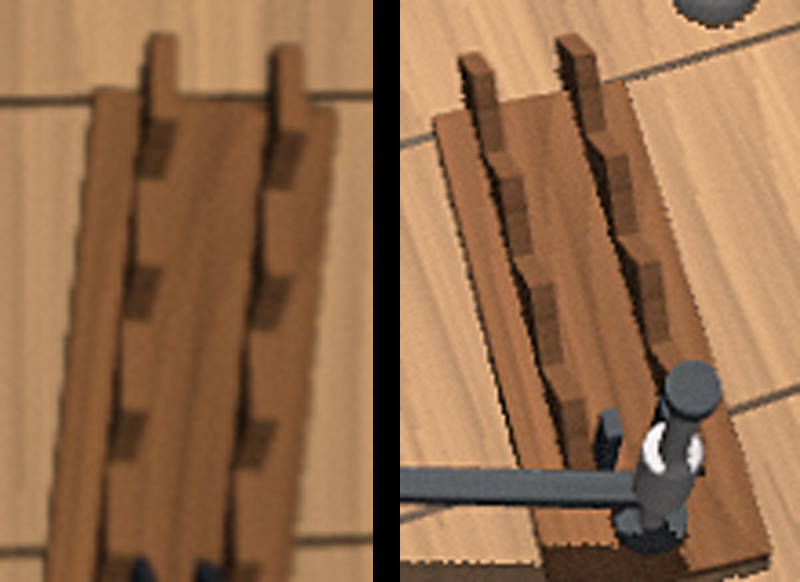

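Run:
```python
from h import *
T=cam('top');S=cam('side')
p=np.array([.6202,-.3427]);y=np.array([.103,.9947]);x=np.array([y[1],-y[0]])
J=lambda a,b,z:np.r_[p+a*x+b*y,z]
for u,v in zip([397.1,424.3,451.9,479.6],[244.2,247,250,253.2]):
    q=onz(T,u,v,.055)[:2]-p
    print('top peak',(q@x).round(4),(q@y).round(4))
for (cu,cv) in [(480,75),(510,183),(540,288),(572,400)]:
    q=onz(S,330+(cu-400)/3.636,300+cv/3.636,.055)[:2]-p; print('side peak near',(q@x).round(4),(q@y).round(4))
for (cu,cv) in [(497,155),(525,255),(555,362)]:
    q=onz(S,330+(cu-400)/3.636,300+cv/3.636,.026)[:2]-p; print('side bottom near',(q@x).round(4),(q@y).round(4))
for b in(.239,.177,.208,.146):
    for z in(.055,.026): 
        w=proj(S,J(-.028,b,z)); print(b,z,'crop',(400+(w[0]-330)*3.636).round(),((w[1]-300)*3.636).round())
```

```text
top peak -0.0284 0.2387
top peak -0.0286 0.1767
top peak -0.0292 0.1137
top peak -0.0302 0.0502
side peak near -0.0295 0.2405
side peak near -0.0294 0.175
side peak near -0.0288 0.115
side peak near -0.0282 0.0544
side bottom near -0.0273 0.2067
side bottom near -0.0269 0.1469
side bottom near -0.0266 0.0862
0.239 0.055 crop 483.0 77.0
0.239 0.026 crop 482.0 104.0
0.177 0.055 crop 512.0 179.0
0.177 0.026 crop 509.0 204.0
0.208 0.055 crop 497.0 127.0
0.208 0.026 crop 495.0 153.0
0.146 0.055 crop 526.0 233.0
0.146 0.026 crop 523.0 257.0
```

Both views agree: the notches lie 83, 145 and 207 mm from the post along the jig axis. That puts notch0 at (.629,-.260), notch1 at (.635,-.198) and notch2 at (.6415,-.1365). Now to the first hub, at (.574,.1935).

```bash
python3 -c "
from h import *
to(.574,.1935,.16,87.6)"
```

```text
t12.8 pos [ 0.3744 -0.2556  0.2045] ang 70.8 q6 -120 | yaw -0.293 tx 44.5 ty 457.0 tz 180.6 F [ 0.  -0.1  0.1] w 0.0448
```

move_arm(
  commands=[
    {"tx": 0,"ty": 0,"tz": 0,"yaw": -0.098,"gripper": 45},
    {"tx": 0,"ty": 0,"tz": 0,"yaw": -0.098,"gripper": 45},
    {"tx": 0,"ty": 0,"tz": 0,"yaw": -0.097,"gripper": 45},
    {"tx": 0,"ty": 38,"tz": 15,"yaw": 0,"gripper": 45},
    {"tx": 0,"ty": 38,"tz": 15,"yaw": 0,"gripper": 45},
    {"tx": 0,"ty": 38,"tz": 15,"yaw": 0,"gripper": 45},
    {"tx": 0,"ty": 38,"tz": 15,"yaw": 0,"gripper": 45},
    {"tx": 0,"ty": 38,"tz": 15,"yaw": 0,"gripper": 45},
  ],
)

```text
time: 13.45
eef_pos: [0.4576, -0.0675, 0.2049]
tool_rot: [[-0.002, 0.043, 0.999], [0.001, 0.999, -0.043], [-1.0, 0.001, -0.002]]
contact_force: [-0.9, -0.4, 0.2]
grip_width: 0.0449
```

move_arm(
  commands=[
    {"tx": 0,"ty": 38,"tz": 15,"yaw": 0,"gripper": 45},
    {"tx": 0,"ty": 38,"tz": 15,"yaw": 0,"gripper": 45},
    {"tx": 0,"ty": 38,"tz": 15,"yaw": 0,"gripper": 45},
    {"tx": 0,"ty": 38,"tz": 15,"yaw": 0,"gripper": 45},
    {"tx": 0,"ty": 38,"tz": 15,"yaw": 0,"gripper": 45},
    {"tx": 0,"ty": 38,"tz": 15,"yaw": 0,"gripper": 45},
    {"tx": 0,"ty": 38,"tz": 15,"yaw": 0,"gripper": 45},
    {"tx": 0,"ty": 0,"tz": 0,"yaw": 0,"gripper": 45},
  ],
)

```text
time: 14.12
eef_pos: [0.5744, 0.1971, 0.204]
tool_rot: [[-0.002, 0.036, 0.999], [0.002, 0.999, -0.036], [-1.0, 0.002, -0.002]]
contact_force: [-0.1, -0.5, -0.6]
grip_width: 0.0446
```

move_arm(
  commands=[
    {"tx": 15,"ty": 0,"tz": 0,"yaw": 0,"gripper": 45},
    {"tx": 15,"ty": 0,"tz": 0,"yaw": 0,"gripper": 45},
    {"tx": 0,"ty": 0,"tz": 0,"yaw": 0,"gripper": 45},
    {"tx": 0,"ty": 0,"tz": 0,"yaw": 0,"gripper": 45},
  ],
)

```text
time: 14.45
eef_pos: [0.5726, 0.1915, 0.1741]
tool_rot: [[-0.004, 0.042, 0.999], [-0.001, 0.999, -0.042], [-1.0, -0.001, -0.004]]
contact_force: [0.5, 0.4, 0.1]
grip_width: 0.0449
```

Run:
```python
from h import *
to(.574,.1935,.03,87.6)
S=cam('side');f=cv2.resize(S['frame'][110:260,220:420],(600,450))[:,:,::-1];cv2.imwrite('pics/a1.png',f)
```

```text
t14.4 pos [0.5726 0.1915 0.1741] ang 87.6 q6 -80 | yaw -0.000 tx 144.1 ty 2.1 tz 1.3 F [0.5 0.4 0.1] w 0.0449
```

View pics/a1.png

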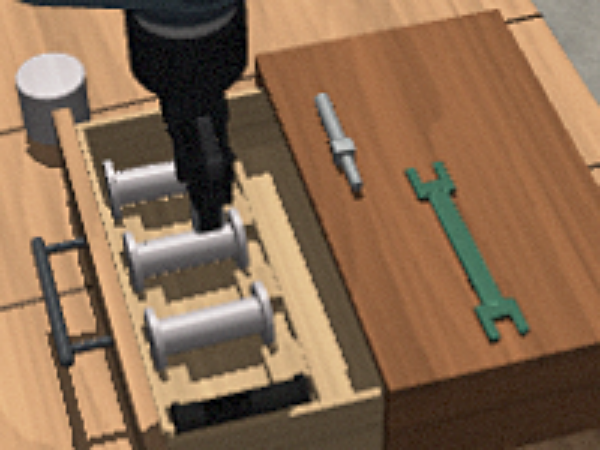

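The gripper is above the third hub from the left; its tips at z 0.17 project over hub 2, as expected. Descending.

move_arm(
  commands=[
    {"tx": 35,"ty": 2,"tz": 1,"yaw": 0,"gripper": 45},
    {"tx": 35,"ty": 0,"tz": 0,"yaw": 0,"gripper": 45},
    {"tx": 30,"ty": 0,"tz": 0,"yaw": 0,"gripper": 45},
    {"tx": 20,"ty": 0,"tz": 0,"yaw": 0,"gripper": 45},
    {"tx": 14,"ty": 0,"tz": 0,"yaw": 0,"gripper": 45},
    {"tx": 10,"ty": 0,"tz": 0,"yaw": 0,"gripper": 45},
    {"tx": 0,"ty": 0,"tz": 0,"yaw": 0,"gripper": 45},
    {"tx": 0,"ty": 0,"tz": 0,"yaw": 0,"gripper": 45},
  ],
)

```text
time: 15.17
eef_pos: [0.5758, 0.1938, 0.0333]
tool_rot: [[0.001, 0.042, 0.999], [0.0, 0.999, -0.042], [-1.0, 0.0, 0.001]]
contact_force: [-0.0, -0.1, 0.5]
grip_width: 0.0452
```

move_arm(
  commands=[
    {"tx": 0,"ty": 0,"tz": 0,"yaw": 0,"gripper": 15},
    {"tx": 0,"ty": 0,"tz": 0,"yaw": 0,"gripper": 15},
    {"tx": 0,"ty": 0,"tz": 0,"yaw": 0,"gripper": 15},
    {"tx": 0,"ty": 0,"tz": 0,"yaw": 0,"gripper": 15},
    {"tx": 0,"ty": 0,"tz": 0,"yaw": 0,"gripper": 15},
  ],
  force=50,
)

```text
time: 15.58
eef_pos: [0.5766, 0.1936, 0.0345]
tool_rot: [[0.003, 0.042, 0.999], [-0.0, 0.999, -0.042], [-1.0, -0.0, 0.004]]
contact_force: [-0.2, -3.3, 6.7]
grip_width: 0.0263
```

```bash
python3 -c "
from h import *
to(.574,.1935,.03,87.6)"
```

```text
t15.6 pos [0.5766 0.1936 0.0345] ang 87.6 q6 -80 | yaw 0.000 tx 4.5 ty -0.2 tz -2.6 F [-0.2 -3.3  6.7] w 0.0263
```

Gripped a little high, so I'll re-grip 5 mm lower.

move_arm(
  commands=[
    {"tx": 0,"ty": 0,"tz": 0,"yaw": 0,"gripper": 40},
    {"tx": 0,"ty": 0,"tz": 0,"yaw": 0,"gripper": 40},
    {"tx": 5,"ty": 0,"tz": -2,"yaw": 0,"gripper": 40},
    {"tx": 0,"ty": 0,"tz": 0,"yaw": 0,"gripper": 40},
    {"tx": 0,"ty": 0,"tz": 0,"yaw": 0,"gripper": 15},
    {"tx": 0,"ty": 0,"tz": 0,"yaw": 0,"gripper": 15},
    {"tx": 0,"ty": 0,"tz": 0,"yaw": 0,"gripper": 15},
    {"tx": 0,"ty": 0,"tz": 0,"yaw": 0,"gripper": 15},
  ],
)

```text
time: 16.25
eef_pos: [0.5725, 0.1936, 0.0269]
tool_rot: [[-0.001, 0.042, 0.999], [-0.0, 0.999, -0.042], [-1.0, -0.0, -0.001]]
contact_force: [-0.8, -1.0, -1.4]
grip_width: 0.0263
```

move_arm(
  commands=[
    {"tx": -10,"ty": 0,"tz": 0,"yaw": 0,"gripper": 15},
    {"tx": -20,"ty": 0,"tz": 0,"yaw": 0,"gripper": 15},
    {"tx": -30,"ty": 0,"tz": 0,"yaw": 0,"gripper": 15},
    {"tx": -30,"ty": 0,"tz": 0,"yaw": 0,"gripper": 15},
    {"tx": -30,"ty": 0,"tz": 0,"yaw": 0,"gripper": 15},
    {"tx": -20,"ty": 0,"tz": 0,"yaw": 0,"gripper": 15},
    {"tx": 0,"ty": 0,"tz": 0,"yaw": 0,"gripper": 15},
    {"tx": 0,"ty": 0,"tz": 0,"yaw": 0,"gripper": 15},
  ],
)

```text
time: 16.92
eef_pos: [0.5738, 0.1941, 0.1692]
tool_rot: [[0.004, 0.042, 0.999], [0.001, 0.999, -0.042], [-1.0, 0.001, 0.004]]
contact_force: [-0.0, -0.2, -1.5]
grip_width: 0.0264
```

```bash
python3 -c "
from h import *
to(.6288,-.260,.12,84.05)"
```

```text
t16.9 pos [0.5738 0.1941 0.1692] ang 87.6 q6 -80 | yaw 0.062 tx 49.2 ty -446.0 tz 101.8 F [-0.  -0.2 -1.5] w 0.0264
```

move_arm(
  commands=[
    {"tx": 0,"ty": 0,"tz": 0,"yaw": 0.062,"gripper": 15},
    {"tx": 0,"ty": -30,"tz": 7,"yaw": 0,"gripper": 15},
    {"tx": 0,"ty": -37,"tz": 8.5,"yaw": 0,"gripper": 15},
    {"tx": 0,"ty": -37,"tz": 8.5,"yaw": 0,"gripper": 15},
    {"tx": 0,"ty": -37,"tz": 8.5,"yaw": 0,"gripper": 15},
    {"tx": 0,"ty": -37,"tz": 8.5,"yaw": 0,"gripper": 15},
    {"tx": 0,"ty": -37,"tz": 8.5,"yaw": 0,"gripper": 15},
    {"tx": 0,"ty": -37,"tz": 8.5,"yaw": 0,"gripper": 15},
  ],
)

```text
time: 17.58
eef_pos: [0.6031, -0.0642, 0.1648]
tool_rot: [[-0.004, 0.104, 0.995], [0.001, 0.995, -0.104], [-1.0, 0.001, -0.004]]
contact_force: [1.4, -0.8, -0.9]
grip_width: 0.0266
```

move_arm(
  commands=[
    {"tx": 0,"ty": -37,"tz": 8.5,"yaw": 0,"gripper": 15},
    {"tx": 0,"ty": -37,"tz": 8.5,"yaw": 0,"gripper": 15},
    {"tx": 0,"ty": -37,"tz": 8.5,"yaw": 0,"gripper": 15},
    {"tx": 0,"ty": -37,"tz": 8.5,"yaw": 0,"gripper": 15},
    {"tx": 0,"ty": -37,"tz": 8.5,"yaw": 0,"gripper": 15},
    {"tx": 0,"ty": 0,"tz": 0,"yaw": 0,"gripper": 15},
    {"tx": 0,"ty": 0,"tz": 0,"yaw": 0,"gripper": 15},
    {"tx": 0,"ty": 0,"tz": 0,"yaw": 0,"gripper": 15},
  ],
)

```text
time: 18.25
eef_pos: [0.6266, -0.2505, 0.1649]
tool_rot: [[-0.003, 0.104, 0.995], [0.002, 0.995, -0.104], [-1.0, 0.002, -0.003]]
contact_force: [-0.4, 0.1, -0.7]
grip_width: 0.0269
```

```bash
python3 -c "
from h import *
to(.6288,-.260,.03,84.05)"
```

```text
t18.2 pos [ 0.6266 -0.2505  0.1649] ang 84.0 q6 -115 | yaw -0.000 tx 134.9 ty -9.2 tz 3.2 F [-0.4  0.1 -0.7] w 0.0269
```

move_arm(
  commands=[
    {"tx": 0,"ty": -9,"tz": 3,"yaw": 0,"gripper": 15},
    {"tx": 30,"ty": 0,"tz": 0,"yaw": 0,"gripper": 15},
    {"tx": 30,"ty": 0,"tz": 0,"yaw": 0,"gripper": 15},
    {"tx": 25,"ty": 0,"tz": 0,"yaw": 0,"gripper": 15},
    {"tx": 15,"ty": 0,"tz": 0,"yaw": 0,"gripper": 15},
    {"tx": 0,"ty": 0,"tz": 0,"yaw": 0,"gripper": 15},
    {"tx": 0,"ty": 0,"tz": 0,"yaw": 0,"gripper": 15},
    {"tx": 0,"ty": 0,"tz": 0,"yaw": 0,"gripper": 15},
  ],
)

```text
time: 18.92
eef_pos: [0.631, -0.261, 0.0694]
tool_rot: [[0.003, 0.103, 0.995], [-0.002, 0.995, -0.103], [-1.0, -0.001, 0.003]]
contact_force: [0.5, 0.6, -1.1]
grip_width: 0.0263
```

Run:
```python
from h import *
to(.6288,-.260,.03,84.05)
S=cam('side');f=cv2.resize(S['frame'][340:460,330:450],(600,600),interpolation=cv2.INTER_CUBIC)[:,:,::-1];cv2.imwrite('pics/a2.png',f)
```

```text
t18.9 pos [ 0.631  -0.261   0.0694] ang 84.1 q6 -116 | yaw 0.001 tx 39.4 ty 0.7 tz -2.3 F [ 0.5  0.6 -1.1] w 0.0263
```

View pics/a2.png

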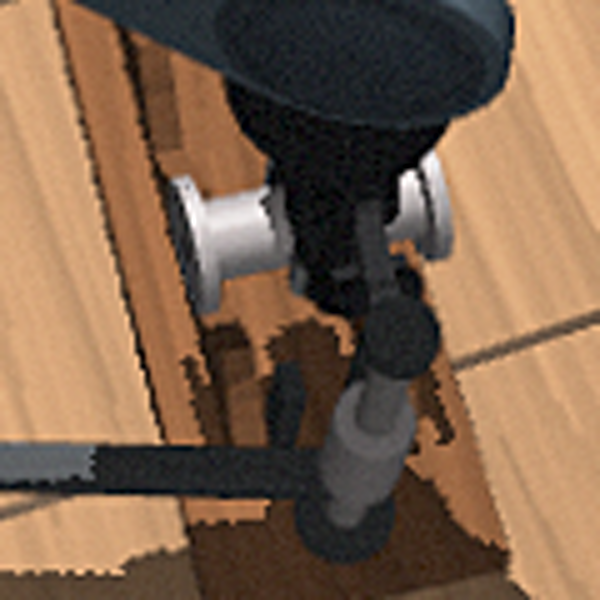

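Side view: the hub is held level above notch0, with the flange inner faces at about crop (208,245) and (425,208). Next I'll check the hub centre's offset across the jig.

Run:
```python
from h import *
S=cam('side')
p=np.array([.6202,-.3427]);y=np.array([.103,.9947]);x=np.array([y[1],-y[0]])
for n,u,v in [('L outer',185,248),('L in',208,245),('R in',425,208),('R out',440,203),('L lowest',205,312),('R lowest',440,258)]:
    z=.064 if 'low' in n else .088
    q=onz(S,330+u/5,340+v/5,z)[:2]-p;print(n,(q@x*1000).round(1),(q@y*1000).round(1))
q=manip.sense()['eef_pos'][:2]-p;print('tcp',(q@x*1000).round(1),(q@y*1000).round(1))
```

```text
L outer -41.7 82.6
L in -33.7 82.0
R in 43.9 78.6
R out 49.6 79.3
L lowest -37.0 67.3
R lowest 49.7 68.4
tcp 2.5 82.2
```

The hub centre sits about +4.5 mm across, so I'll shift it back by that and lower.

move_arm(
  commands=[
    {"tx": 0,"ty": 0.5,"tz": -4.5,"yaw": 0,"gripper": 15},
    {"tx": 10,"ty": 0,"tz": 0,"yaw": 0,"gripper": 15},
    {"tx": 10,"ty": 0,"tz": 0,"yaw": 0,"gripper": 15},
    {"tx": 10,"ty": 0,"tz": 0,"yaw": 0,"gripper": 15},
    {"tx": 6,"ty": 0,"tz": 0,"yaw": 0,"gripper": 15},
    {"tx": 4,"ty": 0,"tz": 0,"yaw": 0,"gripper": 15},
    {"tx": 0,"ty": 0,"tz": 0,"yaw": 0,"gripper": 15},
    {"tx": 0,"ty": 0,"tz": 0,"yaw": 0,"gripper": 15},
  ],
)

```text
time: 19.68
eef_pos: [0.6252, -0.2595, 0.0269]
tool_rot: [[-0.0, 0.103, 0.995], [0.0, 0.995, -0.103], [-1.0, 0.0, -0.0]]
contact_force: [0.9, -0.2, -1.4]
grip_width: 0.0267
```

move_arm(
  commands=[
    {"tx": 1.5,"ty": 0,"tz": 0,"yaw": 0,"gripper": 15},
    {"tx": 0,"ty": 0,"tz": 0,"yaw": 0,"gripper": 15},
  ],
)

```text
time: 19.85
eef_pos: [0.6257, -0.2598, 0.0264]
tool_rot: [[0.001, 0.104, 0.995], [-0.0, 0.995, -0.104], [-1.0, -0.0, 0.001]]
contact_force: [0.8, 0.7, -0.1]
grip_width: 0.0263
```

move_arm(
  commands=[
    {"tx": 0,"ty": 0,"tz": 0,"yaw": 0,"gripper": 40},
    {"tx": 0,"ty": 0,"tz": 0,"yaw": 0,"gripper": 40},
    {"tx": 0,"ty": 0,"tz": 0,"yaw": 0,"gripper": 40},
    {"tx": -15,"ty": 0,"tz": 0,"yaw": 0,"gripper": 40},
    {"tx": -25,"ty": 0,"tz": 0,"yaw": 0,"gripper": 40},
    {"tx": -35,"ty": 0,"tz": 0,"yaw": 0,"gripper": 40},
    {"tx": -40,"ty": 0,"tz": 0,"yaw": 0,"gripper": 40},
    {"tx": -25,"ty": 0,"tz": 0,"yaw": 0,"gripper": 40},
  ],
)

```text
time: 20.52
eef_pos: [0.6267, -0.2604, 0.1717]
tool_rot: [[0.005, 0.104, 0.995], [-0.003, 0.995, -0.104], [-1.0, -0.003, 0.006]]
contact_force: [1.0, -0.4, 1.3]
grip_width: 0.0401
```

move_arm(
  commands=[
    {"tx": 0,"ty": 35,"tz": -8,"yaw": -0.062,"gripper": 45},
    {"tx": 0,"ty": 37,"tz": -11,"yaw": 0,"gripper": 45},
    {"tx": 0,"ty": 37,"tz": -11,"yaw": 0,"gripper": 45},
    {"tx": 0,"ty": 37,"tz": -11,"yaw": 0,"gripper": 45},
    {"tx": 0,"ty": 0,"tz": 0,"yaw": 0,"gripper": 45},
    {"tx": 0,"ty": 0,"tz": 0,"yaw": 0,"gripper": 45},
  ],
)

```text
time: 21.02
eef_pos: [0.5925, -0.1099, 0.1671]
tool_rot: [[0.001, 0.039, 0.999], [-0.001, 0.999, -0.039], [-1.0, -0.001, 0.001]]
contact_force: [0.1, -0.6, 0.4]
grip_width: 0.0452
```

```bash
cat >> h.py <<'E'
def blobs(c,x0,y0,x1,y1):
    h=cv2.cvtColor(c['frame'],cv2.COLOR_RGB2HSV);m=((h[:,:,1]<40)&(h[:,:,2]>95)).astype(np.uint8)
    k=np.zeros_like(m);k[y0:y1,x0:x1]=1
    n,l,st,ce=cv2.connectedComponentsWithStats(m*k)
    return [(*cv2.minAreaRect(np.argwhere(l==i)[:,::-1].astype(np.float32)),st[i,4]) for i in range(1,n) if st[i,4]>100]
E
python3 - <<'E'
from h import *
to(.577,.2724,.03,87.6)
T=cam('top');S=cam('side')
for n,c,b in(('Tdr',T,(175,225,320,295)),('Sdr',S,(245,145,325,245)),('Tjig',T,(380,200,500,275)),('Sjig',S,(335,320,432,430))):
    for r in blobs(c,*b): print(n,np.round(r[0],1),np.round(r[1],1),round(r[2]),r[3])
a=cv2.resize(T['frame'][200:275,380:530],(800,400),interpolation=cv2.INTER_CUBIC);b=cv2.resize(S['frame'][330:430,330:430],(200,200))
cv2.imwrite('pics/a3.png',np.hstack([a[:,:600],cv2.resize(S['frame'][340:440,350:420],(200,400)[:2])[:,:,:]])[:,:,::-1])
E
```

```text
t21.0 pos [ 0.5925 -0.1099  0.1671] ang 87.8 q6 -109 | yaw 0.003 tx 137.1 ty 381.3 tz -31.5 F [ 0.1 -0.6  0.4] w 0.0452
Tdr [196.  260.4] [17.1 40.6] 5 463
Tdr [231.5 262.1] [16.  40.2] 2 452
Sjig [387.6 390. ] [23.5 48.8] 81 492
```

View pics/a3.png

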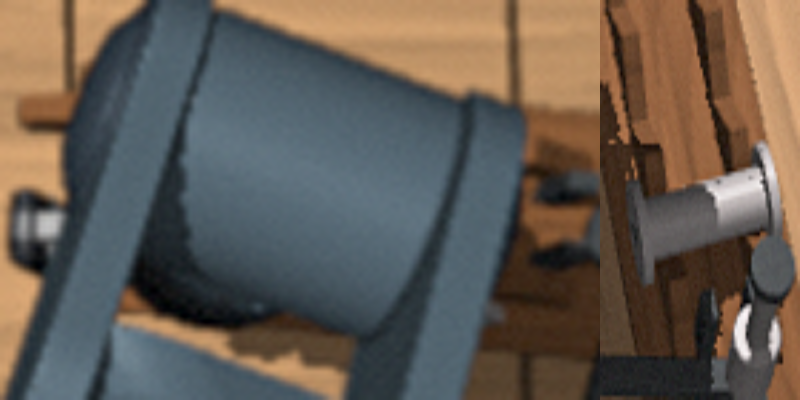

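The side view shows hub 1 seated in notch0 with its flanges outside the rails. Hub 2 is next, at (.577,.2724).

move_arm(
  commands=[
    {"tx": 0,"ty": 38,"tz": -3,"yaw": 0,"gripper": 45},
    {"tx": 0,"ty": 38,"tz": -3,"yaw": 0,"gripper": 45},
    {"tx": 0,"ty": 38,"tz": -3,"yaw": 0,"gripper": 45},
    {"tx": 0,"ty": 38,"tz": -3,"yaw": 0,"gripper": 45},
    {"tx": 0,"ty": 38,"tz": -3,"yaw": 0,"gripper": 45},
    {"tx": 0,"ty": 38,"tz": -3,"yaw": 0,"gripper": 45},
    {"tx": 0,"ty": 38,"tz": -3,"yaw": 0,"gripper": 45},
    {"tx": 0,"ty": 38,"tz": -3,"yaw": 0,"gripper": 45},
  ],
)

```text
time: 21.78
eef_pos: [0.5823, 0.1937, 0.1664]
tool_rot: [[0.001, 0.044, 0.999], [-0.0, 0.999, -0.044], [-1.0, -0.0, 0.001]]
contact_force: [1.0, -0.7, -0.5]
grip_width: 0.0452
```

move_arm(
  commands=[
    {"tx": 0,"ty": 38,"tz": -3,"yaw": 0,"gripper": 45},
    {"tx": 0,"ty": 37,"tz": -3,"yaw": 0,"gripper": 45},
    {"tx": 0,"ty": 0,"tz": 0,"yaw": 0,"gripper": 45},
    {"tx": 0,"ty": 0,"tz": 0,"yaw": 0,"gripper": 45},
    {"tx": 0,"ty": 0,"tz": 0,"yaw": 0,"gripper": 45},
  ],
)

```text
time: 22.2
eef_pos: [0.5793, 0.2673, 0.1659]
tool_rot: [[0.0, 0.043, 0.999], [-0.0, 0.999, -0.043], [-1.0, -0.0, 0.0]]
contact_force: [-0.0, 0.4, -0.3]
grip_width: 0.0451
```

```bash
python3 -c "
from h import *
to(.577,.2724,.027,87.6)"
```

```text
t22.2 pos [0.5793 0.2673 0.1659] ang 87.5 q6 -73 | yaw -0.001 tx 138.9 ty 5.0 tz -2.5 F [-0.   0.4 -0.3] w 0.0451
```

move_arm(
  commands=[
    {"tx": 30,"ty": 5,"tz": -2.5,"yaw": 0,"gripper": 45},
    {"tx": 35,"ty": 0,"tz": 0,"yaw": 0,"gripper": 45},
    {"tx": 30,"ty": 0,"tz": 0,"yaw": 0,"gripper": 45},
    {"tx": 20,"ty": 0,"tz": 0,"yaw": 0,"gripper": 45},
    {"tx": 14,"ty": 0,"tz": 0,"yaw": 0,"gripper": 45},
    {"tx": 10,"ty": 0,"tz": 0,"yaw": 0,"gripper": 45},
    {"tx": 0,"ty": 0,"tz": 0,"yaw": 0,"gripper": 45},
    {"tx": 0,"ty": 0,"tz": 0,"yaw": 0,"gripper": 45},
  ],
)

```text
time: 22.87
eef_pos: [0.577, 0.2729, 0.0275]
tool_rot: [[0.001, 0.043, 0.999], [0.0, 0.999, -0.043], [-1.0, 0.0, 0.001]]
contact_force: [1.0, -0.2, 1.0]
grip_width: 0.0449
```

move_arm(
  commands=[
    {"tx": 0,"ty": 0,"tz": 0,"yaw": 0,"gripper": 15},
    {"tx": 0,"ty": 0,"tz": 0,"yaw": 0,"gripper": 15},
    {"tx": 0,"ty": 0,"tz": 0,"yaw": 0,"gripper": 15},
    {"tx": 0,"ty": 0,"tz": 0,"yaw": 0,"gripper": 15},
    {"tx": 0,"ty": 0,"tz": 0,"yaw": 0,"gripper": 15},
  ],
)

```text
time: 23.28
eef_pos: [0.5777, 0.2735, 0.0288]
tool_rot: [[0.003, 0.042, 0.999], [0.0, 0.999, -0.042], [-1.0, 0.0, 0.003]]
contact_force: [-0.2, -2.1, 5.7]
grip_width: 0.0269
```

move_arm(
  commands=[
    {"tx": -10,"ty": 0,"tz": 0,"yaw": 0,"gripper": 15},
    {"tx": -20,"ty": 0,"tz": 0,"yaw": 0,"gripper": 15},
    {"tx": -30,"ty": 0,"tz": 0,"yaw": 0,"gripper": 15},
    {"tx": -30,"ty": 0,"tz": 0,"yaw": 0,"gripper": 15},
    {"tx": -30,"ty": 0,"tz": 0,"yaw": 0,"gripper": 15},
    {"tx": -20,"ty": 0,"tz": 0,"yaw": 0,"gripper": 15},
    {"tx": 0,"ty": 0,"tz": 0,"yaw": 0,"gripper": 15},
    {"tx": 0,"ty": 0,"tz": 0,"yaw": 0,"gripper": 15},
  ],
)

```text
time: 23.95
eef_pos: [0.5763, 0.2737, 0.1676]
tool_rot: [[0.002, 0.041, 0.999], [0.001, 0.999, -0.041], [-1.0, 0.001, 0.002]]
contact_force: [0.0, -0.4, -2.5]
grip_width: 0.0271
```

```bash
python3 -c "
from h import *
to(.6345,-.1983,.16,84.05)"
```

```text
t23.9 pos [0.5763 0.2737 0.1676] ang 87.6 q6 -72 | yaw 0.062 tx 7.6 ty -463.5 tz 106.8 F [ 0.  -0.4 -2.5] w 0.0271
```

move_arm(
  commands=[
    {"tx": 0,"ty": 0,"tz": 0,"yaw": 0.062,"gripper": 15},
    {"tx": 0,"ty": -30,"tz": 7,"yaw": 0,"gripper": 15},
    {"tx": 0,"ty": -39,"tz": 9,"yaw": 0,"gripper": 15},
    {"tx": 0,"ty": -39,"tz": 9,"yaw": 0,"gripper": 15},
    {"tx": 0,"ty": -39,"tz": 9,"yaw": 0,"gripper": 15},
    {"tx": 0,"ty": -39,"tz": 9,"yaw": 0,"gripper": 15},
    {"tx": 0,"ty": -39,"tz": 9,"yaw": 0,"gripper": 15},
    {"tx": 0,"ty": -39,"tz": 9,"yaw": 0,"gripper": 15},
  ],
)

```text
time: 24.62
eef_pos: [0.6075, 0.0031, 0.1635]
tool_rot: [[-0.005, 0.103, 0.995], [0.001, 0.995, -0.103], [-1.0, 0.001, -0.005]]
contact_force: [0.0, 0.7, -2.6]
grip_width: 0.0268
```

move_arm(
  commands=[
    {"tx": 0,"ty": -39,"tz": 9,"yaw": 0,"gripper": 15},
    {"tx": 0,"ty": -39,"tz": 9,"yaw": 0,"gripper": 15},
    {"tx": 0,"ty": -39,"tz": 9,"yaw": 0,"gripper": 15},
    {"tx": 0,"ty": -39,"tz": 9,"yaw": 0,"gripper": 15},
    {"tx": 0,"ty": -38,"tz": 9,"yaw": 0,"gripper": 15},
    {"tx": 0,"ty": 0,"tz": 0,"yaw": 0,"gripper": 15},
    {"tx": 0,"ty": 0,"tz": 0,"yaw": 0,"gripper": 15},
    {"tx": 0,"ty": 0,"tz": 0,"yaw": 0,"gripper": 15},
  ],
)

```text
time: 25.28
eef_pos: [0.6328, -0.1922, 0.164]
tool_rot: [[-0.004, 0.104, 0.995], [0.003, 0.995, -0.104], [-1.0, 0.002, -0.004]]
contact_force: [-0.8, -0.5, -1.6]
grip_width: 0.0267
```

```bash
python3 -c "
from h import *
to(.6345,-.1983,.07,84.05)"
```

```text
t25.3 pos [ 0.6328 -0.1922  0.164 ] ang 84.0 q6 -111 | yaw -0.000 tx 94.0 ty -5.9 tz 2.4 F [-0.8 -0.5 -1.6] w 0.0267
```

move_arm(
  commands=[
    {"tx": 0,"ty": -6,"tz": 1,"yaw": 0,"gripper": 15},
    {"tx": 30,"ty": 0,"tz": 0,"yaw": 0,"gripper": 15},
    {"tx": 30,"ty": 0,"tz": 0,"yaw": 0,"gripper": 15},
    {"tx": 20,"ty": 0,"tz": 0,"yaw": 0,"gripper": 15},
    {"tx": 14,"ty": 0,"tz": 0,"yaw": 0,"gripper": 15},
    {"tx": 0,"ty": 0,"tz": 0,"yaw": 0,"gripper": 15},
    {"tx": 0,"ty": 0,"tz": 0,"yaw": 0,"gripper": 15},
    {"tx": 0,"ty": 0,"tz": 0,"yaw": 0,"gripper": 15},
  ],
)

```text
time: 25.95
eef_pos: [0.6357, -0.1993, 0.0746]
tool_rot: [[0.003, 0.103, 0.995], [-0.001, 0.995, -0.103], [-1.0, -0.001, 0.003]]
contact_force: [0.5, -1.1, -2.0]
grip_width: 0.0264
```

Run:
```python
from h import *
to(.6345,-.1983,.027,84.05)
S=cam('side');f=cv2.resize(S['frame'][310:430,320:440],(600,600),interpolation=cv2.INTER_CUBIC)[:,:,::-1];cv2.imwrite('pics/a4.png',f)
p=np.array([.6202,-.3427]);y=np.array([.103,.9947]);x=np.array([y[1],-y[0]])
for r in blobs(S,320,310,440,420):
    P=cv2.boxPoints(r[:3]);print(r[3],[((onz(S,*a,.088)[:2]-p)@x*1000).round(1) for a in P],np.round(r[0],1),np.round(r[1],1))
```

```text
t25.9 pos [ 0.6357 -0.1993  0.0746] ang 84.1 q6 -111 | yaw 0.001 tx 47.6 ty 0.9 tz -1.3 F [ 0.5 -1.1 -2. ] w 0.0264
127 [np.float64(25.6), np.float64(39.7), np.float64(59.1), np.float64(44.7)] [402.3 345.3] [11.3 18.6]
278 [np.float64(-43.4), np.float64(-6.4), np.float64(-7.0), np.float64(-43.1)] [366.6 352.9] [22.8 20. ]
329 [np.float64(-50.6), np.float64(27.3), np.float64(25.7), np.float64(-51.4)] [386.2 396.3] [12.4 44.4]
```

View pics/a4.png

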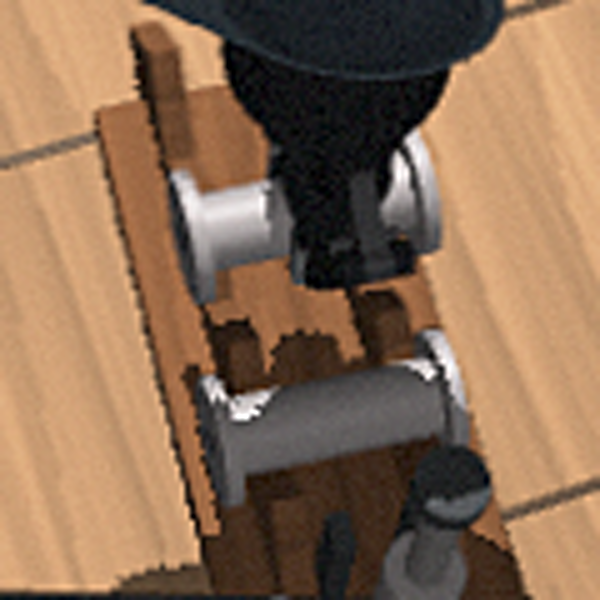

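Hub 1 is well seated. Hub 2 is held over notch1, with inner faces at about (205,240) and (412,200).

Run:
```python
from h import *
S=cam('side')
p=np.array([.6202,-.3427]);y=np.array([.103,.9947]);x=np.array([y[1],-y[0]])
for n,u,v,z in [('L outer',183,240,.093),('L in',207,238,.093),('R in',408,200,.093),('R out',432,196,.093),('L low',207,302,.069),('R low',430,250,.069),('h1 L low',232,503,.020),('h1 R low',458,450,.02),('h1 Lin',228,440,.044),('h1 Rin',445,395,.044)]:
    q=onz(S,320+u/5,310+v/5,z)[:2]-p;print(n,(q@x*1000).round(1),(q@y*1000).round(1))
```

```text
L outer -45.7 143.1
L in -37.2 142.1
R in 37.0 141.0
R out 45.9 140.6
L low -39.4 128.5
R low 45.1 130.8
h1 L low -42.0 70.2
h1 R low 44.4 71.7
h1 Lin -41.1 85.1
h1 Rin 40.2 84.6
```

Hub 2 is centred to about 1 mm. Lowering.

move_arm(
  commands=[
    {"tx": 10,"ty": 1,"tz": -1,"yaw": 0,"gripper": 15},
    {"tx": 15,"ty": 0,"tz": 0,"yaw": 0,"gripper": 15},
    {"tx": 10,"ty": 0,"tz": 0,"yaw": 0,"gripper": 15},
    {"tx": 6,"ty": 0,"tz": 0,"yaw": 0,"gripper": 15},
    {"tx": 4,"ty": 0,"tz": 0,"yaw": 0,"gripper": 15},
    {"tx": 2,"ty": 0,"tz": 0,"yaw": 0,"gripper": 15},
    {"tx": 0,"ty": 0,"tz": 0,"yaw": 0,"gripper": 15},
    {"tx": 0,"ty": 0,"tz": 0,"yaw": 0,"gripper": 15},
  ],
)

```text
time: 26.72
eef_pos: [0.6337, -0.1969, 0.0269]
tool_rot: [[-0.002, 0.104, 0.995], [0.002, 0.995, -0.104], [-1.0, 0.002, -0.002]]
contact_force: [-3.6, 6.4, 9.7]
grip_width: 0.0266
```

move_arm(
  commands=[
    {"tx": 0,"ty": 0,"tz": 0,"yaw": 0,"gripper": 40},
    {"tx": 0,"ty": 0,"tz": 0,"yaw": 0,"gripper": 40},
    {"tx": 0,"ty": 0,"tz": 0,"yaw": 0,"gripper": 40},
    {"tx": -15,"ty": 0,"tz": 0,"yaw": 0,"gripper": 40},
    {"tx": -25,"ty": 0,"tz": 0,"yaw": 0,"gripper": 40},
    {"tx": -35,"ty": 0,"tz": 0,"yaw": 0,"gripper": 40},
    {"tx": -40,"ty": 0,"tz": 0,"yaw": 0,"gripper": 40},
    {"tx": -25,"ty": 0,"tz": 0,"yaw": 0,"gripper": 40},
  ],
)

```text
time: 27.38
eef_pos: [0.635, -0.1989, 0.1713]
tool_rot: [[0.005, 0.104, 0.995], [-0.003, 0.995, -0.104], [-1.0, -0.002, 0.005]]
contact_force: [-0.5, 0.2, 0.3]
grip_width: 0.04
```

move_arm(
  commands=[
    {"tx": 0,"ty": 35,"tz": -8,"yaw": -0.062,"gripper": 45},
    {"tx": 0,"ty": 37,"tz": -8,"yaw": 0,"gripper": 45},
    {"tx": 0,"ty": 37,"tz": -8,"yaw": 0,"gripper": 45},
    {"tx": 0,"ty": 37,"tz": -8,"yaw": 0,"gripper": 45},
    {"tx": 0,"ty": 0,"tz": 0,"yaw": 0,"gripper": 45},
    {"tx": 0,"ty": 0,"tz": 0,"yaw": 0,"gripper": 45},
  ],
)

```text
time: 27.88
eef_pos: [0.6099, -0.049, 0.1668]
tool_rot: [[0.001, 0.039, 0.999], [-0.001, 0.999, -0.039], [-1.0, -0.001, 0.001]]
contact_force: [0.7, 0.3, 0.3]
grip_width: 0.0449
```

Run:
```python
from h import *
to(.5798,.3559,.16,87.6)
T=cam('top');S=cam('side')
R={}
for n,c,b in(('T',T,(175,225,320,295)),('S',S,(245,145,325,245))):
    R[n]=blobs(c,*b)
    for r in R[n]: print(n,np.round(r[0],1),np.round(r[1],1),round(r[2]),r[3])
p,e=tri(T,R['T'][0][0],S,R['S'][0][0]);print(p,e)
print(onz(T,*R['T'][0][0],.064))
cv2.imwrite('pics/a5.png',S['frame'][:,:,::-1])
```

```text
t27.9 pos [ 0.6099 -0.049   0.1668] ang 87.8 q6 -103 | yaw 0.003 tx 6.8 ty 403.3 tz -47.0 F [0.7 0.3 0.3] w 0.0449
T [196.  260.6] [17.1 41. ] 5 470Traceback (most recent call last):
  File "<stdin>", line 8, in <module>
IndexError: list index out of range
```

move_arm(
  commands=[
    {"tx": 0,"ty": 37,"tz": -4.5,"yaw": 0,"gripper": 45},
    {"tx": 0,"ty": 37,"tz": -4.5,"yaw": 0,"gripper": 45},
    {"tx": 0,"ty": 37,"tz": -4.5,"yaw": 0,"gripper": 45},
    {"tx": 0,"ty": 37,"tz": -4.5,"yaw": 0,"gripper": 45},
    {"tx": 0,"ty": 37,"tz": -4.5,"yaw": 0,"gripper": 45},
    {"tx": 0,"ty": 37,"tz": -4.5,"yaw": 0,"gripper": 45},
    {"tx": 0,"ty": 37,"tz": -4.5,"yaw": 0,"gripper": 45},
    {"tx": 0,"ty": 37,"tz": -4.5,"yaw": 0,"gripper": 45},
  ],
)

```text
time: 28.65
eef_pos: [0.5872, 0.2469, 0.1662]
tool_rot: [[0.001, 0.044, 0.999], [-0.0, 0.999, -0.044], [-1.0, -0.0, 0.001]]
contact_force: [0.6, 0.4, 0.6]
grip_width: 0.0451
```

move_arm(
  commands=[
    {"tx": 0,"ty": 37,"tz": -4.5,"yaw": 0,"gripper": 45},
    {"tx": 0,"ty": 37,"tz": -4.5,"yaw": 0,"gripper": 45},
    {"tx": 0,"ty": 33,"tz": -2,"yaw": 0,"gripper": 45},
    {"tx": 0,"ty": 0,"tz": 0,"yaw": 0,"gripper": 45},
    {"tx": 0,"ty": 0,"tz": 0,"yaw": 0,"gripper": 45},
    {"tx": 0,"ty": 0,"tz": 0,"yaw": 0,"gripper": 45},
  ],
)

```text
time: 29.15
eef_pos: [0.5807, 0.3527, 0.1657]
tool_rot: [[-0.0, 0.043, 0.999], [-0.001, 0.999, -0.043], [-1.0, -0.001, -0.0]]
contact_force: [-0.1, -0.4, -0.3]
grip_width: 0.0449
```

```bash
python3 -c "
from h import *
to(.5800,.3555,.027,87.6)
S=cam('side')
for r in blobs(S,245,135,325,245): print(np.round(r[0],1),np.round(r[1],1),r[3],onz(S,*r[0],.06))
"
```

```text
t29.1 pos [0.5807 0.3527 0.1657] ang 87.5 q6 -66 | yaw -0.001 tx 138.7 ty 2.7 tz -0.8 F [-0.1 -0.4 -0.3] w 0.0449
[273.8 166. ] [13.3 38. ] 314 [0.57814581 0.35303342 0.06      ]
```

move_arm(
  commands=[
    {"tx": 30,"ty": 2,"tz": -1,"yaw": 0,"gripper": 45},
    {"tx": 35,"ty": 0,"tz": 0,"yaw": 0,"gripper": 45},
    {"tx": 30,"ty": 0,"tz": 0,"yaw": 0,"gripper": 45},
    {"tx": 20,"ty": 0,"tz": 0,"yaw": 0,"gripper": 45},
    {"tx": 14,"ty": 0,"tz": 0,"yaw": 0,"gripper": 45},
    {"tx": 10,"ty": 0,"tz": 0,"yaw": 0,"gripper": 45},
    {"tx": 0,"ty": 0,"tz": 0,"yaw": 0,"gripper": 45},
    {"tx": 0,"ty": 0,"tz": 0,"yaw": 0,"gripper": 45},
  ],
)

```text
time: 29.87
eef_pos: [0.5921, 0.3539, 0.0412]
tool_rot: [[0.024, 0.046, 0.999], [0.003, 0.999, -0.047], [-1.0, 0.004, 0.024]]
contact_force: [0.6, -22.5, 42.9]
grip_width: 0.0452
```

move_arm(
  commands=[
    {"tx": 0,"ty": 0,"tz": 0,"yaw": 0,"gripper": 15},
    {"tx": 0,"ty": 0,"tz": 0,"yaw": 0,"gripper": 15},
    {"tx": 0,"ty": 0,"tz": 0,"yaw": 0,"gripper": 15},
    {"tx": 0,"ty": 0,"tz": 0,"yaw": 0,"gripper": 15},
    {"tx": 0,"ty": 0,"tz": 0,"yaw": 0,"gripper": 15},
  ],
)

```text
time: 30.28
eef_pos: [0.5899, 0.3538, 0.0393]
tool_rot: [[0.02, 0.043, 0.999], [0.0, 0.999, -0.043], [-1.0, 0.001, 0.02]]
contact_force: [0.6, -14.1, 38.9]
grip_width: 0.0261
```

move_arm(
  commands=[
    {"tx": -10,"ty": 0,"tz": 0,"yaw": 0,"gripper": 15},
    {"tx": -20,"ty": 0,"tz": 0,"yaw": 0,"gripper": 15},
    {"tx": -30,"ty": 0,"tz": 0,"yaw": 0,"gripper": 15},
    {"tx": -30,"ty": 0,"tz": 0,"yaw": 0,"gripper": 15},
    {"tx": -30,"ty": 0,"tz": 0,"yaw": 0,"gripper": 15},
    {"tx": -20,"ty": 0,"tz": 0,"yaw": 0,"gripper": 15},
    {"tx": 0,"ty": 0,"tz": 0,"yaw": 0,"gripper": 15},
    {"tx": 0,"ty": 0,"tz": 0,"yaw": 0,"gripper": 15},
  ],
)

```text
time: 30.95
eef_pos: [0.58, 0.3551, 0.1679]
tool_rot: [[0.002, 0.044, 0.999], [0.001, 0.999, -0.044], [-1.0, 0.001, 0.002]]
contact_force: [0.6, -0.1, -2.1]
grip_width: 0.0263
```

```bash
python3 -c "
from h import *
to(.641,-.1366,.16,84.05)"
```

```text
t30.9 pos [0.58   0.3551 0.1679] ang 87.5 q6 -66 | yaw 0.060 tx 7.9 ty -482.8 tz 111.7 F [ 0.6 -0.1 -2.1] w 0.0263
```

The fingers touched the drawer's side wall on the way down, with up to 43 N on the tool. The hub is held, but probably higher and off-centre along its length. I'll carry it over notch2 and check there before lowering.

move_arm(
  commands=[
    {"tx": 0,"ty": 0,"tz": 0,"yaw": 0.06,"gripper": 15},
    {"tx": 0,"ty": -30,"tz": 7,"yaw": 0,"gripper": 15},
    {"tx": 0,"ty": -38,"tz": 9,"yaw": 0,"gripper": 15},
    {"tx": 0,"ty": -38,"tz": 9,"yaw": 0,"gripper": 15},
    {"tx": 0,"ty": -38,"tz": 9,"yaw": 0,"gripper": 15},
    {"tx": 0,"ty": -38,"tz": 9,"yaw": 0,"gripper": 15},
    {"tx": 0,"ty": -38,"tz": 9,"yaw": 0,"gripper": 15},
    {"tx": 0,"ty": -38,"tz": 9,"yaw": 0,"gripper": 15},
  ],
)

```text
time: 31.62
eef_pos: [0.6116, 0.0908, 0.1636]
tool_rot: [[-0.005, 0.102, 0.995], [0.0, 0.995, -0.102], [-1.0, -0.0, -0.005]]
contact_force: [0.5, 0.1, -1.7]
grip_width: 0.026
```

move_arm(
  commands=[
    {"tx": 0,"ty": -38,"tz": 9,"yaw": 0,"gripper": 15},
    {"tx": 0,"ty": -38,"tz": 9,"yaw": 0,"gripper": 15},
    {"tx": 0,"ty": -38,"tz": 9,"yaw": 0,"gripper": 15},
    {"tx": 0,"ty": -38,"tz": 9,"yaw": 0,"gripper": 15},
    {"tx": 0,"ty": -38,"tz": 9,"yaw": 0,"gripper": 15},
    {"tx": 0,"ty": -34,"tz": 5,"yaw": 0,"gripper": 15},
    {"tx": 0,"ty": 0,"tz": 0,"yaw": 0,"gripper": 15},
    {"tx": 0,"ty": 0,"tz": 0,"yaw": 0,"gripper": 15},
  ],
)

```text
time: 32.28
eef_pos: [0.6386, -0.1366, 0.1637]
tool_rot: [[-0.004, 0.106, 0.994], [0.002, 0.994, -0.106], [-1.0, 0.002, -0.005]]
contact_force: [0.4, 0.8, -1.4]
grip_width: 0.0261
```

```bash
python3 -c "
from h import *
to(.641,-.1366,.085,84.05)"
```

```text
t32.3 pos [ 0.6386 -0.1366  0.1637] ang 83.9 q6 -106 | yaw -0.002 tx 78.7 ty 0.2 tz 2.4 F [ 0.4  0.8 -1.4] w 0.0261
```

move_arm(
  commands=[
    {"tx": 25,"ty": 0,"tz": 0,"yaw": 0,"gripper": 15},
    {"tx": 25,"ty": 0,"tz": 0,"yaw": 0,"gripper": 15},
    {"tx": 20,"ty": 0,"tz": 0,"yaw": 0,"gripper": 15},
    {"tx": 0,"ty": 0,"tz": 0,"yaw": 0,"gripper": 15},
    {"tx": 0,"ty": 0,"tz": 0,"yaw": 0,"gripper": 15},
    {"tx": 0,"ty": 0,"tz": 0,"yaw": 0,"gripper": 15},
  ],
)

```text
time: 32.78
eef_pos: [0.6407, -0.1341, 0.0974]
tool_rot: [[0.001, 0.101, 0.995], [-0.0, 0.995, -0.101], [-1.0, -0.0, 0.001]]
contact_force: [1.1, -0.0, -0.2]
grip_width: 0.026
```

Run:
```python
from h import *
to(.641,-.1366,.085,84.05)
S=cam('side');f=cv2.resize(S['frame'][280:430,320:440],(600,600)if 0 else(480,600),interpolation=cv2.INTER_CUBIC)[:,:,::-1];cv2.imwrite('pics/a6.png',f)
```

```text
t32.8 pos [ 0.6407 -0.1341  0.0974] ang 84.2 q6 -106 | yaw 0.003 tx 12.4 ty -2.5 tz 0.6 F [ 1.1 -0.  -0.2] w 0.026
```

View pics/a6.png

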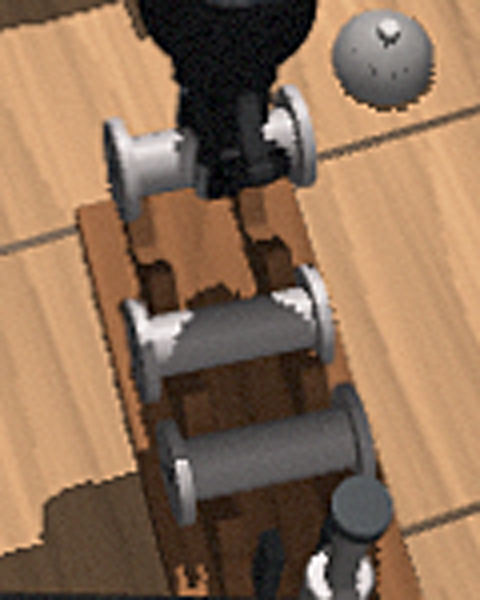

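Hubs 1 and 2 are seated. Hub 3 is held level but about 7 mm lower in the fingers. I'll compute its offset across the jig.

Run:
```python
from h import *
S=cam('side')
p=np.array([.6202,-.3427]);y=np.array([.103,.9947]);x=np.array([y[1],-y[0]])
for zc in(.105,.112):
  for n,u,v,dz in [('L outer',107,168,0),('L in',132,165,0),('R in',287,135,0),('R out',312,133,0),('L low',130,217,-.024),('R low',303,186,-.024)]:
    q=onz(S,320+u/4,280+v/4,zc+dz)[:2]-p;print(zc,n,(q@x*1000).round(1),(q@y*1000).round(1))
q=manip.sense()['eef_pos'][:2]-p;print('tcp',(q@x*1000).round(1),(q@y*1000).round(1))
```

```text
0.105 L outer -47.9 212.0
0.105 L in -36.4 211.1
0.105 R in 37.3 211.2
0.105 R out 48.9 209.7
0.105 L low -39.7 197.6
0.105 R low 43.1 196.1
0.112 L outer -49.0 208.1
0.112 L in -37.6 207.2
0.112 R in 35.5 207.3
0.112 R out 47.0 205.8
0.112 L low -40.9 194.0
0.112 R low 41.3 192.5
tcp -0.3 209.1
```

Centred within 1 mm. Lowering.

move_arm(
  commands=[
    {"tx": 15,"ty": -2,"tz": 0,"yaw": 0,"gripper": 15},
    {"tx": 15,"ty": 0,"tz": 0,"yaw": 0,"gripper": 15},
    {"tx": 15,"ty": 0,"tz": 0,"yaw": 0,"gripper": 15},
    {"tx": 8,"ty": 0,"tz": 0,"yaw": 0,"gripper": 15},
    {"tx": 4,"ty": 0,"tz": 0,"yaw": 0,"gripper": 15},
    {"tx": 2,"ty": 0,"tz": 0,"yaw": 0,"gripper": 15},
    {"tx": 0,"ty": 0,"tz": 0,"yaw": 0,"gripper": 15},
    {"tx": 0,"ty": 0,"tz": 0,"yaw": 0,"gripper": 15},
  ],
)

```text
time: 33.55
eef_pos: [0.6389, -0.1351, 0.0379]
tool_rot: [[-0.005, 0.102, 0.995], [0.003, 0.995, -0.102], [-1.0, 0.003, -0.005]]
contact_force: [-7.8, 6.2, 9.7]
grip_width: 0.0259
```

move_arm(
  commands=[
    {"tx": 1.5,"ty": 0,"tz": 0,"yaw": 0,"gripper": 15},
    {"tx": 0,"ty": 0,"tz": 0,"yaw": 0,"gripper": 15},
  ],
)

```text
time: 33.72
eef_pos: [0.639, -0.1351, 0.0378]
tool_rot: [[-0.005, 0.101, 0.995], [0.003, 0.995, -0.101], [-1.0, 0.003, -0.006]]
contact_force: [-12.3, 6.8, 18.0]
grip_width: 0.0257
```

move_arm(
  commands=[
    {"tx": -1.5,"ty": 0,"tz": 0,"yaw": 0,"gripper": 15},
    {"tx": 0,"ty": 0,"tz": 0,"yaw": 0,"gripper": 40},
    {"tx": 0,"ty": 0,"tz": 0,"yaw": 0,"gripper": 40},
    {"tx": 0,"ty": 0,"tz": 0,"yaw": 0,"gripper": 40},
    {"tx": -15,"ty": 0,"tz": 0,"yaw": 0,"gripper": 40},
    {"tx": -25,"ty": 0,"tz": 0,"yaw": 0,"gripper": 40},
    {"tx": -35,"ty": 0,"tz": 0,"yaw": 0,"gripper": 40},
    {"tx": -40,"ty": 0,"tz": 0,"yaw": 0,"gripper": 40},
  ],
)

```text
time: 34.38
eef_pos: [0.6389, -0.1364, 0.1529]
tool_rot: [[-0.003, 0.102, 0.995], [0.001, 0.995, -0.102], [-1.0, 0.001, -0.004]]
contact_force: [0.4, -1.3, -0.2]
grip_width: 0.04
```

```bash
python3 -c "
from h import *
to(.3732,-.2585,.15,-110.0)
to(.3732,-.2585,.15,70.0)"
```

```text
t34.4 pos [ 0.6389 -0.1364  0.1529] ang 84.1 q6 -106 | yaw 0.247 tx 2.9 ty -205.6 tz -207.9 F [ 0.4 -1.3 -0.2] w 0.04
t34.4 pos [ 0.6389 -0.1364  0.1529] ang 84.1 q6 -106 | yaw 0.247 tx 2.9 ty -205.6 tz -207.9 F [ 0.4 -1.3 -0.2] w 0.04
```

move_arm(
  commands=[
    {"tx": -30,"ty": 0,"tz": 0,"yaw": 0,"gripper": 45},
    {"tx": 0,"ty": 0,"tz": -30,"yaw": 0.075,"gripper": 45},
    {"tx": 0,"ty": 0,"tz": -30,"yaw": 0.075,"gripper": 45},
    {"tx": 0,"ty": 0,"tz": -30,"yaw": 0.075,"gripper": 45},
    {"tx": 0,"ty": 0,"tz": 0,"yaw": 0,"gripper": 45},
    {"tx": 0,"ty": 0,"tz": 0,"yaw": 0,"gripper": 45},
  ],
)

```text
time: 34.88
eef_pos: [0.5508, -0.1207, 0.1835]
tool_rot: [[0.001, 0.321, 0.947], [-0.0, 0.947, -0.321], [-1.0, -0.0, 0.001]]
contact_force: [0.7, -0.1, 0.2]
grip_width: 0.0454
```

```bash
python3 -c "
from h import *
to(.3742,-.2555,.17,71.2)"
```

```text
t34.9 pos [ 0.5508 -0.1207  0.1835] ang 71.3 q6 -95 | yaw 0.001 tx 13.5 ty -184.6 tz -123.7 F [ 0.7 -0.1  0.2] w 0.0454
```

move_arm(
  commands=[
    {"tx": 0,"ty": -30.5,"tz": -20.5,"yaw": 0,"gripper": 45},
    {"tx": 0,"ty": -30.5,"tz": -20.5,"yaw": 0,"gripper": 45},
    {"tx": 0,"ty": -30.5,"tz": -20.5,"yaw": 0,"gripper": 45},
    {"tx": 0,"ty": -30.5,"tz": -20.5,"yaw": 0,"gripper": 45},
    {"tx": 0,"ty": -30.5,"tz": -20.5,"yaw": 0,"gripper": 45},
    {"tx": 0,"ty": -30.5,"tz": -20.5,"yaw": 0,"gripper": 45},
    {"tx": 0,"ty": 0,"tz": 0,"yaw": 0,"gripper": 45},
    {"tx": 0,"ty": 0,"tz": 0,"yaw": 0,"gripper": 45},
  ],
)

```text
time: 35.55
eef_pos: [0.3765, -0.2568, 0.1842]
tool_rot: [[0.002, 0.324, 0.946], [-0.002, 0.946, -0.324], [-1.0, -0.001, 0.002]]
contact_force: [1.2, 0.8, 0.3]
grip_width: 0.0449
```

Run:
```python
from h import *
to(.3742,-.2555,.07,71.2)
T=cam('top');S=cam('side')
a=cv2.resize(T['frame'][205:275,375:525],(600,280),interpolation=cv2.INTER_CUBIC)
b=cv2.resize(S['frame'][290:440,220:440],(600,300)if 0 else (440,300),interpolation=cv2.INTER_CUBIC)
b=cv2.copyMakeBorder(b,0,0,0,160,0)
cv2.imwrite('pics/a7.png',np.vstack([a,b])[:,:,::-1])
```

```text
t35.5 pos [ 0.3765 -0.2568  0.1842] ang 71.1 q6 -120 | yaw -0.002 tx 114.2 ty 0.5 tz -2.6 F [1.2 0.8 0.3] w 0.0449
```

View pics/a7.png

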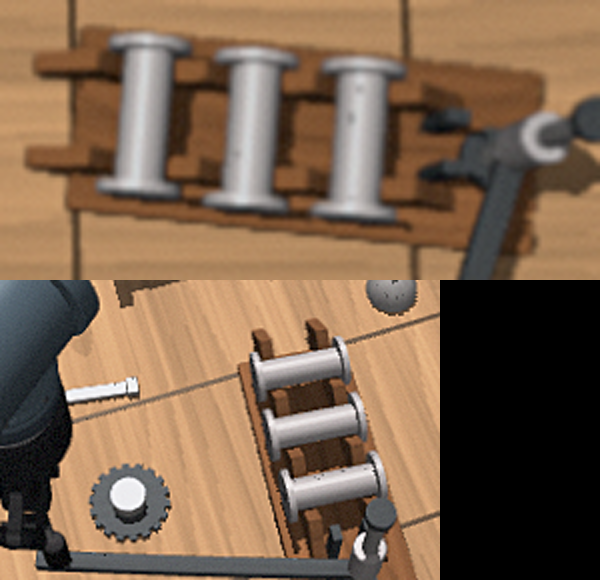

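All three hubs are seated, each in its own notch, with flanges outside the rails. The bar is aside with the gripper above its knob. Now to grip the knob.

move_arm(
  commands=[
    {"tx": 30,"ty": 0.5,"tz": -1.5,"yaw": 0,"gripper": 45},
    {"tx": 30,"ty": 0,"tz": 0,"yaw": 0,"gripper": 45},
    {"tx": 25,"ty": 0,"tz": 0,"yaw": 0,"gripper": 45},
    {"tx": 15,"ty": 0,"tz": 0,"yaw": 0,"gripper": 45},
    {"tx": 10,"ty": 0,"tz": 0,"yaw": 0,"gripper": 45},
    {"tx": 3,"ty": 0,"tz": 0,"yaw": 0,"gripper": 45},
    {"tx": 0,"ty": 0,"tz": 0,"yaw": 0,"gripper": 45},
    {"tx": 0,"ty": 0,"tz": 0,"yaw": 0,"gripper": 45},
  ],
)

```text
time: 36.32
eef_pos: [0.3763, -0.2542, 0.0708]
tool_rot: [[0.001, 0.32, 0.947], [-0.001, 0.947, -0.32], [-1.0, -0.001, 0.002]]
contact_force: [-0.2, -0.4, -0.3]
grip_width: 0.0453
```

move_arm(
  commands=[
    {"tx": 0,"ty": 0,"tz": 0,"yaw": 0,"gripper": 10},
    {"tx": 0,"ty": 0,"tz": 0,"yaw": 0,"gripper": 10},
    {"tx": 0,"ty": 0,"tz": 0,"yaw": 0,"gripper": 10},
    {"tx": 0,"ty": 0,"tz": 0,"yaw": 0,"gripper": 10},
    {"tx": 0,"ty": 0,"tz": 0,"yaw": 0,"gripper": 10},
  ],
  force=50,
)

```text
time: 36.73
eef_pos: [0.3759, -0.2544, 0.0705]
tool_rot: [[0.002, 0.321, 0.947], [-0.002, 0.947, -0.321], [-1.0, -0.001, 0.002]]
contact_force: [1.4, -1.2, 0.4]
grip_width: 0.0203
```

```bash
cat >> h.py <<'E'
def bar():
    to(0,0,0);s=manip.sense();d=s['eef_pos'][:2]-[.6202,-.3427];a=np.arctan2(d[1],d[0]);print('r %.4f turn %.4f, tool-bar %.3f'%(np.linalg.norm(d),a-np.radians(84.07),np.arctan2(s['tool_rot'][1][1],s['tool_rot'][0][1])+np.pi/2-a))
E
python3 -c "
from h import *
bar()"
```

```text
t36.7 pos [ 0.3759 -0.2544  0.0705] ang 71.3 q6 -120 | yaw 0.000 tx 70.5 ty 120.2 tz -437.7 F [ 1.4 -1.2  0.4] w 0.0203
r 0.2598 turn 1.3275, tool-bar 0.020
```

move_arm(
  commands=[
    {"tx": -6,"ty": 0,"tz": 0,"yaw": 0,"gripper": 10},
    {"tx": -10,"ty": 0,"tz": 0,"yaw": 0,"gripper": 10},
    {"tx": -10,"ty": 0,"tz": 0,"yaw": 0,"gripper": 10},
    {"tx": -8,"ty": 0,"tz": 0,"yaw": 0,"gripper": 10},
    {"tx": -6,"ty": 0,"tz": 0,"yaw": 0,"gripper": 10},
    {"tx": 0,"ty": 0,"tz": 0,"yaw": 0,"gripper": 10},
    {"tx": 0,"ty": 0,"tz": 0,"yaw": 0,"gripper": 10},
  ],
)

```text
time: 37.32
eef_pos: [0.3765, -0.2546, 0.1105]
tool_rot: [[0.004, 0.322, 0.947], [-0.002, 0.947, -0.322], [-1.0, -0.001, 0.005]]
contact_force: [8.7, -3.4, -4.7]
grip_width: 0.0209
```

move_arm(
  commands=[
    {"tx": 0,"ty": 10.4,"tz": 0.4,"yaw": 0.04,"gripper": 10},
    {"tx": 0,"ty": 20.8,"tz": 1.2,"yaw": 0.08,"gripper": 10},
    {"tx": 0,"ty": 20.8,"tz": 1.2,"yaw": 0.08,"gripper": 10},
    {"tx": 0,"ty": 20.8,"tz": 1.2,"yaw": 0.08,"gripper": 10},
    {"tx": 0,"ty": 20.8,"tz": 1.2,"yaw": 0.08,"gripper": 10},
    {"tx": 0,"ty": 20.8,"tz": 1.2,"yaw": 0.08,"gripper": 10},
    {"tx": 0,"ty": 0,"tz": 0,"yaw": 0,"gripper": 10},
    {"tx": 0,"ty": 0,"tz": 0,"yaw": 0,"gripper": 10},
  ],
)

```text
time: 37.98
eef_pos: [0.4381, -0.1587, 0.1106]
tool_rot: [[0.004, 0.693, 0.721], [-0.004, 0.721, -0.693], [-1.0, -0.0, 0.006]]
contact_force: [7.8, -7.5, -5.6]
grip_width: 0.0208
```

```bash
python3 -c "
from h import *
bar()"
```

```text
t38.0 pos [ 0.4381 -0.1587  0.1106] ang 46.1 q6 -80 | yaw 0.000 tx 110.6 ty -189.2 tz -425.8 F [ 7.8 -7.5 -5.6] w 0.0208
r 0.2589 turn 0.8839, tool-bar 0.025
```

move_arm(
  commands=[
    {"tx": 0,"ty": 20.8,"tz": 2.2,"yaw": 0.08,"gripper": 10},
    {"tx": 0,"ty": 20.8,"tz": 1.7,"yaw": 0.08,"gripper": 10},
    {"tx": 0,"ty": 20.8,"tz": 1.2,"yaw": 0.08,"gripper": 10},
    {"tx": 0,"ty": 20.8,"tz": 1.2,"yaw": 0.08,"gripper": 10},
    {"tx": 0,"ty": 20.8,"tz": 1.2,"yaw": 0.08,"gripper": 10},
    {"tx": 0,"ty": 20.8,"tz": 1.2,"yaw": 0.08,"gripper": 10},
    {"tx": 0,"ty": 0,"tz": 0,"yaw": 0,"gripper": 10},
    {"tx": 0,"ty": 0,"tz": 0,"yaw": 0,"gripper": 10},
  ],
)

```text
time: 38.65
eef_pos: [0.5436, -0.0958, 0.1093]
tool_rot: [[-0.0, 0.948, 0.319], [-0.003, 0.319, -0.948], [-1.0, -0.001, 0.003]]
contact_force: [2.2, -9.3, -5.1]
grip_width: 0.0206
```

```bash
python3 -c "
from h import *
bar()"
```

```text
t38.6 pos [ 0.5436 -0.0958  0.1093] ang 18.6 q6 -40 | yaw 0.000 tx 109.3 ty -484.7 tz -264.0 F [ 2.2 -9.3 -5.1] w 0.0206
r 0.2585 turn 0.4045, tool-bar 0.023
```

move_arm(
  commands=[
    {"tx": 0,"ty": 20.8,"tz": 2.2,"yaw": 0.08,"gripper": 10},
    {"tx": 0,"ty": 20.8,"tz": 1.7,"yaw": 0.08,"gripper": 10},
    {"tx": 0,"ty": 20.8,"tz": 1.2,"yaw": 0.08,"gripper": 10},
    {"tx": 0,"ty": 13,"tz": 0.6,"yaw": 0.05,"gripper": 10},
    {"tx": 0,"ty": 10.4,"tz": 0.4,"yaw": 0.04,"gripper": 10},
    {"tx": 0,"ty": 0,"tz": 0,"yaw": 0,"gripper": 10},
    {"tx": 0,"ty": 0,"tz": 0,"yaw": 0,"gripper": 10},
  ],
)

```text
time: 39.23
eef_pos: [0.6271, -0.0848, 0.108]
tool_rot: [[-0.004, 1.0, -0.007], [-0.001, -0.007, -1.0], [-1.0, -0.004, 0.001]]
contact_force: [0.2, -6.4, -5.1]
grip_width: 0.0209
```

```bash
python3 -c "
from h import *
bar()"
```

```text
t39.2 pos [ 0.6271 -0.0848  0.108 ] ang -0.4 q6 -17 | yaw 0.000 tx 108.0 ty -627.7 tz -80.6 F [ 0.2 -6.4 -5.1] w 0.0209
r 0.2580 turn 0.0767, tool-bar 0.020
```

move_arm(
  commands=[
    {"tx": 0,"ty": 10.4,"tz": 0.6,"yaw": 0.04,"gripper": 10},
    {"tx": 0,"ty": 6,"tz": 0.3,"yaw": 0.023,"gripper": 10},
    {"tx": 0,"ty": 3,"tz": 0.1,"yaw": 0.01,"gripper": 10},
    {"tx": 0,"ty": 0,"tz": 0,"yaw": 0,"gripper": 10},
    {"tx": 0,"ty": 0,"tz": 0,"yaw": 0,"gripper": 10},
  ],
)

```text
time: 39.65
eef_pos: [0.6464, -0.0861, 0.1085]
tool_rot: [[-0.003, 0.997, -0.079], [-0.0, -0.079, -0.997], [-1.0, -0.003, 0.001]]
contact_force: [-0.2, -5.5, -5.0]
grip_width: 0.0208
```

move_arm(
  commands=[
    {"tx": 0,"ty": 1.5,"tz": 0,"yaw": 0.006,"gripper": 10},
    {"tx": 0,"ty": 0,"tz": 0,"yaw": 0,"gripper": 10},
    {"tx": 0,"ty": 0,"tz": 0,"yaw": 0,"gripper": 10},
  ],
)

```text
time: 39.9
eef_pos: [0.6476, -0.0862, 0.1085]
tool_rot: [[-0.003, 0.996, -0.085], [-0.0, -0.085, -0.996], [-1.0, -0.003, 0.001]]
contact_force: [-0.9, -5.5, -4.9]
grip_width: 0.0204
```

```bash
python3 -c "
from h import *
bar()"
```

```text
t39.9 pos [ 0.6476 -0.0862  0.1085] ang -4.9 q6 -13 | yaw 0.000 tx 108.5 ty -652.6 tz -30.7 F [-0.9 -5.5 -4.9] w 0.0204
r 0.2579 turn -0.0031, tool-bar 0.021
```

move_arm(
  commands=[
    {"tx": 0,"ty": 0.8,"tz": 0.5,"yaw": 0.003,"gripper": 10},
    {"tx": 0,"ty": 0,"tz": 0,"yaw": 0,"gripper": 10},
    {"tx": 0,"ty": 0,"tz": 0,"yaw": 0,"gripper": 10},
  ],
)

```text
time: 40.15
eef_pos: [0.6486, -0.0864, 0.1088]
tool_rot: [[-0.003, 0.996, -0.088], [0.0, -0.088, -0.996], [-1.0, -0.003, 0.0]]
contact_force: [-1.5, -5.3, -5.1]
grip_width: 0.0206
```

move_arm(
  commands=[
    {"tx": 0,"ty": 0.8,"tz": 0.5,"yaw": 0,"gripper": 10},
    {"tx": 0,"ty": 0,"tz": 0,"yaw": 0,"gripper": 10},
    {"tx": 0,"ty": 0,"tz": 0,"yaw": 0,"gripper": 10},
  ],
)

```text
time: 40.4
eef_pos: [0.6497, -0.0866, 0.1092]
tool_rot: [[-0.002, 0.996, -0.088], [0.0, -0.088, -0.996], [-1.0, -0.002, -0.0]]
contact_force: [-3.7, -4.4, -5.4]
grip_width: 0.0205
```

Against the stop. Lowering into the fork.

move_arm(
  commands=[
    {"tx": 6,"ty": 0,"tz": 0,"yaw": 0,"gripper": 10},
    {"tx": 7,"ty": 0,"tz": 0,"yaw": 0,"gripper": 10},
    {"tx": 7,"ty": 0,"tz": 0,"yaw": 0,"gripper": 10},
    {"tx": 6,"ty": 0,"tz": 0,"yaw": 0,"gripper": 10},
    {"tx": 3,"ty": 0,"tz": 0,"yaw": 0,"gripper": 10},
    {"tx": 2,"ty": 0,"tz": 0,"yaw": 0,"gripper": 10},
    {"tx": 0,"ty": 0,"tz": 0,"yaw": 0,"gripper": 10},
    {"tx": 0,"ty": 0,"tz": 0,"yaw": 0,"gripper": 10},
  ],
)

```text
time: 41.07
eef_pos: [0.6508, -0.0862, 0.0794]
tool_rot: [[0.0, 0.996, -0.088], [0.0, -0.088, -0.996], [-1.0, 0.0, -0.001]]
contact_force: [-3.8, 2.0, -0.9]
grip_width: 0.0205
```

move_arm(
  commands=[
    {"tx": 1.5,"ty": 0,"tz": 0,"yaw": 0,"gripper": 10},
    {"tx": 0,"ty": 0,"tz": 0,"yaw": 0,"gripper": 10},
  ],
)

```text
time: 41.23
eef_pos: [0.651, -0.0861, 0.079]
tool_rot: [[0.001, 0.996, -0.088], [0.001, -0.088, -0.996], [-1.0, 0.001, -0.001]]
contact_force: [-6.5, 1.6, 6.0]
grip_width: 0.021
```

move_arm(
  commands=[
    {"tx": 0,"ty": 0,"tz": 0,"yaw": 0,"gripper": 45},
    {"tx": 0,"ty": 0,"tz": 0,"yaw": 0,"gripper": 45},
    {"tx": 0,"ty": 0,"tz": 0,"yaw": 0,"gripper": 45},
    {"tx": -20,"ty": 0,"tz": 0,"yaw": 0,"gripper": 45},
    {"tx": -35,"ty": 0,"tz": 0,"yaw": 0,"gripper": 45},
    {"tx": -40,"ty": 0,"tz": 0,"yaw": 0,"gripper": 45},
    {"tx": -20,"ty": 0,"tz": 0,"yaw": 0,"gripper": 45},
    {"tx": 0,"ty": 0,"tz": 0,"yaw": 0,"gripper": 45},
  ],
)

```text
time: 41.9
eef_pos: [0.6544, -0.0878, 0.2]
tool_rot: [[0.013, 0.996, -0.087], [-0.004, -0.087, -0.996], [-1.0, 0.013, 0.003]]
contact_force: [-0.1, -0.1, 0.8]
grip_width: 0.0452
```

```bash
python3 -c "
from h import *
to(.4,.2334,.19,-2.35)"
```

```text
t41.9 pos [ 0.6544 -0.0878  0.2   ] ang -5.0 q6 -12 | yaw -0.046 tx 10.0 ty -267.4 tz -310.5 F [-0.1 -0.1  0.8] w 0.0452
```

move_arm(
  commands=[
    {"tx": 0,"ty": 0,"tz": 0,"yaw": -0.046,"gripper": 25},
    {"tx": 0,"ty": -20,"tz": -31,"yaw": 0,"gripper": 25},
    {"tx": 0,"ty": -20,"tz": -31,"yaw": 0,"gripper": 25},
    {"tx": 0,"ty": -20,"tz": -31,"yaw": 0,"gripper": 25},
    {"tx": 0,"ty": -20,"tz": -31,"yaw": 0,"gripper": 25},
    {"tx": 0,"ty": -20,"tz": -31,"yaw": 0,"gripper": 25},
    {"tx": 0,"ty": -20,"tz": -31,"yaw": 0,"gripper": 25},
    {"tx": 0,"ty": -20,"tz": -31,"yaw": 0,"gripper": 25},
  ],
)

```text
time: 42.57
eef_pos: [0.5185, 0.1373, 0.1915]
tool_rot: [[0.0, 0.999, -0.042], [0.0, -0.042, -0.999], [-1.0, 0.0, -0.0]]
contact_force: [0.3, 1.4, -0.2]
grip_width: 0.0247
```

move_arm(
  commands=[
    {"tx": 0,"ty": -20,"tz": -31,"yaw": 0,"gripper": 25},
    {"tx": 0,"ty": -20,"tz": -31,"yaw": 0,"gripper": 25},
    {"tx": 0,"ty": -20,"tz": -31,"yaw": 0,"gripper": 25},
    {"tx": 0,"ty": 0,"tz": 0,"yaw": 0,"gripper": 25},
    {"tx": 0,"ty": 0,"tz": 0,"yaw": 0,"gripper": 25},
    {"tx": 0,"ty": 0,"tz": 0,"yaw": 0,"gripper": 25},
  ],
)

```text
time: 43.07
eef_pos: [0.4638, 0.2313, 0.1919]
tool_rot: [[0.0, 0.999, -0.041], [-0.0, -0.041, -0.999], [-1.0, 0.0, 0.0]]
contact_force: [-0.2, -0.0, 0.4]
grip_width: 0.0257
```

Run:
```python
from h import *
to(.4638,.2334,.05,-2.35)
T=cam('top');S=cam('side')
a=cv2.resize(T['frame'][205:275,375:525],(600,280),interpolation=cv2.INTER_CUBIC)
b=cv2.resize(S['frame'][130:450,230:450],(220,320))
b=cv2.resize(S['frame'][280:440,320:440],(240,320),interpolation=cv2.INTER_CUBIC);b2=cv2.resize(S['frame'][130:260,220:370],(360,320),interpolation=cv2.INTER_CUBIC)
cv2.imwrite('pics/a8.png',np.vstack([a,np.hstack([b,b2])])[:,:,::-1])
```

```text
t43.1 pos [0.4638 0.2313 0.1919] ang -2.4 q6 16 | yaw -0.000 tx 141.9 ty -0.0 tz -2.1 F [-0.2 -0.   0.4] w 0.0257
```

View pics/a8.png

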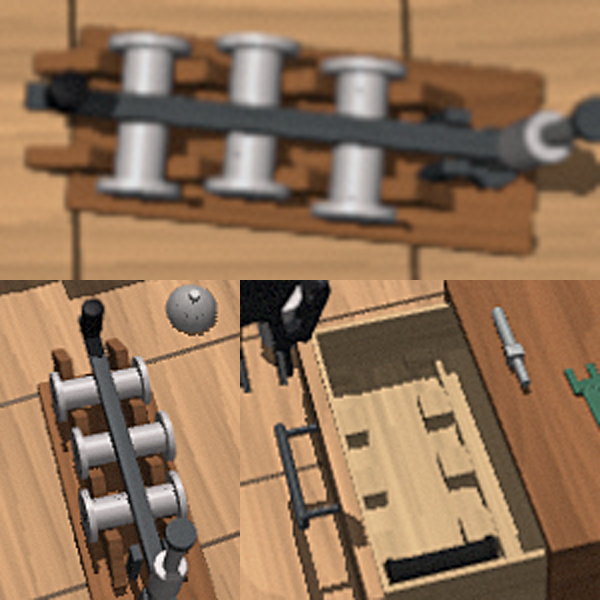

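The bar lies in the fork over all three hubs, and the drawer holds only the grip. The middle hub looks shifted several mm along x since the last look, so I'll measure each hub's end positions numerically.

```bash
cat > e.py <<'E'
from h import *
p=np.array([.6202,-.3427]);y=np.array([.103,.9947]);x=np.array([y[1],-y[0]])
def ext(c,z,off):
    h=cv2.cvtColor(c['frame'],cv2.COLOR_RGB2HSV);m=(h[:,:,1]<45)&(h[:,:,2]>75)
    v,u=np.nonzero(m[190:440,335:510]);
    P=np.array([onz(c,a+335,b+190,z)[:2]-p for a,b in zip(u,v)])*1000
    X,Y=P@x,P@y
    for n in(83,145,207):
        k=(abs(Y-n-off)<22)&(abs(X)<65)
        # along the axis: ends
        lo=np.percentile(X[k],1);hi=np.percentile(X[k],99);print(n,k.sum(),'x ends %.1f %.1f mid %.1f'%(lo,hi,(lo+hi)/2),'y mean ends %.1f %.1f'%(Y[k&(X<lo+8)].mean(),Y[k&(X>hi-8)].mean()))
if __name__=='__main__':
    print('top');ext(cam('top'),.066,0);print('side');ext(cam('side'),.05,0)
E
python3 e.py
python3 - <<'E'
import cv2,e
# same on the picture before the bar was closed is not stored raw; compare top only
E
```

```text
top
83 527 x ends -47.2 42.1 mid -2.6 y mean ends 86.4 86.9
145 483 x ends -39.8 49.0 mid 4.6 y mean ends 148.5 148.7
207 496 x ends -46.1 43.5 mid -1.3 y mean ends 210.2 209.9
side
83 832 x ends -45.5 43.9 mid -0.8 y mean ends 83.5 83.7
145 774 x ends -38.4 51.7 mid 6.6 y mean ends 145.6 146.5
207 715 x ends -44.9 45.3 mid 0.2 y mean ends 207.6 208.5
```

The middle hub sits 5–6 mm towards +x, about the limit of the 4.5 mm play, and its heights and direction match the others. My last picture goes on a close look at it.

Run:
```python
from h import *
T=cam('top');S=cam('side')
a=cv2.resize(T['frame'][208:262,395:480],(800,508)[:2] if 0 else (400,254),interpolation=cv2.INTER_CUBIC)
a=cv2.resize(T['frame'][208:260,400:470],(400,297),interpolation=cv2.INTER_CUBIC)
b=cv2.resize(S['frame'][320:410,335:415],(400,450),interpolation=cv2.INTER_CUBIC)
a=cv2.copyMakeBorder(a,0,153,0,0,0)
cv2.imwrite('pics/a9.png',np.hstack([a,b])[:,:,::-1])
```

```text
(no output)
```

View pics/a9.png

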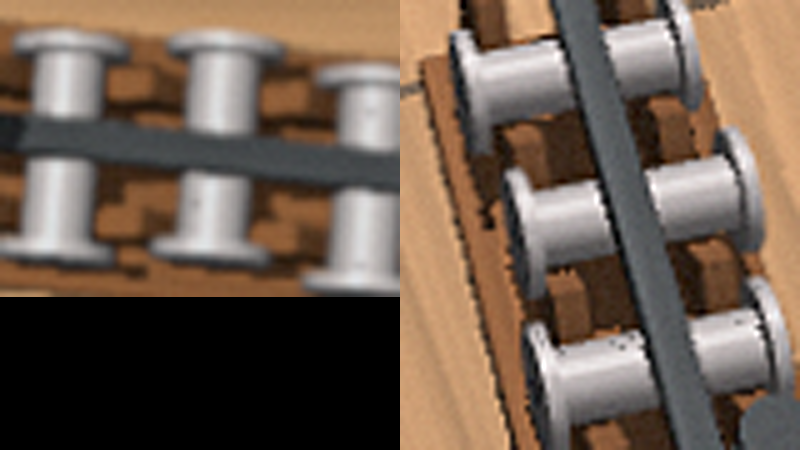

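The middle hub is level, its waist down in both notches and both flanges outside the rails; it has only slid to one end of its play. Now the drawer.

move_arm(
  commands=[
    {"tx": 30,"ty": 0,"tz": -2,"yaw": 0,"gripper": 25},
    {"tx": 35,"ty": 0,"tz": 0,"yaw": 0,"gripper": 25},
    {"tx": 30,"ty": 0,"tz": 0,"yaw": 0,"gripper": 25},
    {"tx": 25,"ty": 0,"tz": 0,"yaw": 0,"gripper": 25},
    {"tx": 15,"ty": 0,"tz": 0,"yaw": 0,"gripper": 25},
    {"tx": 7,"ty": 0,"tz": 0,"yaw": 0,"gripper": 25},
    {"tx": 0,"ty": 0,"tz": 0,"yaw": 0,"gripper": 25},
    {"tx": 0,"ty": 0,"tz": 0,"yaw": 0,"gripper": 25},
  ],
)

```text
time: 44.03
eef_pos: [0.4641, 0.2333, 0.0507]
tool_rot: [[0.0, 0.999, -0.042], [0.0, -0.042, -0.999], [-1.0, 0.0, -0.0]]
contact_force: [0.0, 0.2, -0.1]
grip_width: 0.0246
```

move_arm(
  commands=[
    {"tx": 0,"ty": 0,"tz": 0,"yaw": 0,"gripper": 5},
    {"tx": 0,"ty": 0,"tz": 0,"yaw": 0,"gripper": 5},
    {"tx": 0,"ty": 0,"tz": 0,"yaw": 0,"gripper": 5},
    {"tx": 0,"ty": 0,"tz": 0,"yaw": 0,"gripper": 5},
  ],
  force=30,
)

```text
time: 44.37
eef_pos: [0.4647, 0.2336, 0.0515]
tool_rot: [[0.002, 0.999, -0.042], [0.0, -0.042, -0.999], [-1.0, 0.002, -0.0]]
contact_force: [-0.5, -1.5, 5.0]
grip_width: 0.0097
```

Push in 153 mm, gently near the end.

move_arm(
  commands=[
    {"tx": 0,"ty": 8,"tz": 0,"yaw": 0,"gripper": 5},
    {"tx": 0,"ty": 18,"tz": 0,"yaw": 0,"gripper": 5},
    {"tx": 0,"ty": 20,"tz": 0,"yaw": 0,"gripper": 5},
    {"tx": 0,"ty": 20,"tz": 0,"yaw": 0,"gripper": 5},
    {"tx": 0,"ty": 20,"tz": 0,"yaw": 0,"gripper": 5},
    {"tx": 0,"ty": 20,"tz": 0,"yaw": 0,"gripper": 5},
    {"tx": 0,"ty": 18,"tz": 0,"yaw": 0,"gripper": 5},
    {"tx": 0,"ty": 10,"tz": 0,"yaw": 0,"gripper": 5},
  ],
)

```text
time: 45.03
eef_pos: [0.5998, 0.2294, 0.0516]
tool_rot: [[0.003, 0.999, -0.043], [0.003, -0.043, -0.999], [-1.0, 0.003, -0.004]]
contact_force: [-1.6, 5.3, 5.2]
grip_width: 0.01
```

move_arm(
  commands=[
    {"tx": 0,"ty": 5,"tz": 0,"yaw": 0,"gripper": 5},
    {"tx": 0,"ty": 5,"tz": 0,"yaw": 0,"gripper": 5},
    {"tx": 0,"ty": 3,"tz": 0,"yaw": 0,"gripper": 5},
    {"tx": 0,"ty": 2,"tz": 0,"yaw": 0,"gripper": 5},
    {"tx": 0,"ty": 0,"tz": 0,"yaw": 0,"gripper": 5},
    {"tx": 0,"ty": 0,"tz": 0,"yaw": 0,"gripper": 5},
  ],
)

```text
time: 45.53
eef_pos: [0.6136, 0.229, 0.0516]
tool_rot: [[0.003, 0.999, -0.042], [0.003, -0.042, -0.999], [-1.0, 0.003, -0.003]]
contact_force: [1.9, 6.6, 3.0]
grip_width: 0.0096
```

move_arm(
  commands=[
    {"tx": 0,"ty": 2,"tz": 0,"yaw": 0,"gripper": 5},
    {"tx": 0,"ty": 2,"tz": 0,"yaw": 0,"gripper": 5},
    {"tx": 0,"ty": 0,"tz": 0,"yaw": 0,"gripper": 5},
    {"tx": 0,"ty": 0,"tz": 0,"yaw": 0,"gripper": 5},
  ],
)

```text
time: 45.87
eef_pos: [0.6174, 0.2289, 0.0516]
tool_rot: [[0.003, 0.999, -0.042], [0.003, -0.042, -0.999], [-1.0, 0.002, -0.003]]
contact_force: [0.4, 5.5, 3.8]
grip_width: 0.01
```

move_arm(
  commands=[
    {"tx": 0,"ty": 2,"tz": 0,"yaw": 0,"gripper": 5},
    {"tx": 0,"ty": 2,"tz": 0,"yaw": 0,"gripper": 5},
    {"tx": 0,"ty": 0,"tz": 0,"yaw": 0,"gripper": 5},
    {"tx": 0,"ty": 0,"tz": 0,"yaw": 0,"gripper": 5},
  ],
)

```text
time: 46.2
eef_pos: [0.6174, 0.2289, 0.0515]
tool_rot: [[-0.008, 0.999, -0.041], [0.002, -0.041, -0.999], [-1.0, -0.008, -0.002]]
contact_force: [-14.9, 4.5, 14.7]
grip_width: 0.0099
```

Stop reached after 153 mm. Relieve, release, retreat.

move_arm(
  commands=[
    {"tx": 0,"ty": -3.5,"tz": 0,"yaw": 0,"gripper": 5},
    {"tx": 0,"ty": 0,"tz": 0,"yaw": 0,"gripper": 24},
    {"tx": 0,"ty": 0,"tz": 0,"yaw": 0,"gripper": 24},
    {"tx": 0,"ty": 0,"tz": 0,"yaw": 0,"gripper": 24},
    {"tx": -25,"ty": 0,"tz": 0,"yaw": 0,"gripper": 24},
    {"tx": -35,"ty": 0,"tz": 0,"yaw": 0,"gripper": 24},
    {"tx": -40,"ty": 0,"tz": 0,"yaw": 0,"gripper": 24},
    {"tx": -40,"ty": 0,"tz": 0,"yaw": 0,"gripper": 24},
  ],
)

```text
time: 46.87
eef_pos: [0.6165, 0.2264, 0.1907]
tool_rot: [[-0.002, 0.999, -0.043], [-0.001, -0.043, -0.999], [-1.0, -0.002, 0.001]]
contact_force: [1.0, -0.2, 0.0]
grip_width: 0.0239
```

move_arm(
  commands=[
    {"tx": 0,"ty": -35,"tz": -20,"yaw": 0,"gripper": 24},
    {"tx": 0,"ty": -35,"tz": -20,"yaw": 0,"gripper": 24},
    {"tx": 0,"ty": -35,"tz": -20,"yaw": 0,"gripper": 24},
    {"tx": 0,"ty": -35,"tz": -20,"yaw": 0,"gripper": 24},
    {"tx": 0,"ty": -35,"tz": -20,"yaw": 0,"gripper": 24},
    {"tx": 0,"ty": 0,"tz": 0,"yaw": 0,"gripper": 24},
    {"tx": 0,"ty": 0,"tz": 0,"yaw": 0,"gripper": 24},
    {"tx": 0,"ty": 0,"tz": 0,"yaw": 0,"gripper": 24},
  ],
)

```text
time: 47.53
eef_pos: [0.4469, 0.3341, 0.1903]
tool_rot: [[0.0, 0.999, -0.042], [-0.0, -0.042, -0.999], [-1.0, 0.0, 0.0]]
contact_force: [-0.5, -0.3, 0.2]
grip_width: 0.0242
```

```bash
python3 e.py
python3 - <<'E'
from h import *
T=cam('top','topf');t0=cv2.imread('pics/top0.png')
to(0,0,0)
g0=cv2.cvtColor(t0,cv2.COLOR_BGR2GRAY).astype(int);g1=cv2.cvtColor(T['frame'],cv2.COLOR_RGB2GRAY).astype(int)
for n,(a,b,c,d) in dict(bell=(358,165,392,198),spanner=(240,165,330,192),axle=(195,192,255,212),tin=(118,272,158,305),lever=(372,292,398,355),cog=(415,295,460,340)).items():
    print(n,(abs(g0-g1)[b:d,a:c]>40).sum())
# handle: darkest rows below the front at column 270
col=g1[215:265,262:276].mean(1);print('dark rows',[215+i for i in np.nonzero(col<80)[0]], 'expected handle row',proj(T,[.6174,.2,.067]))
# front edge, drawer wood rows left of arm
E
```

```text
top
83 491 x ends -47.3 42.1 mid -2.6 y mean ends 86.4 86.9
145 454 x ends -39.8 48.8 mid 4.5 y mean ends 148.4 148.3
207 453 x ends -45.9 43.5 mid -1.2 y mean ends 209.9 210.3
side
83 824 x ends -45.4 43.8 mid -0.8 y mean ends 83.5 83.8
145 762 x ends -38.4 51.8 mid 6.7 y mean ends 145.6 147.9
207 701 x ends -44.8 45.3 mid 0.3 y mean ends 207.8 208.8
t47.7 pos [0.4476 0.3336 0.1903] ang -2.5 q6 28 | yaw 0.000 tx 190.3 ty -432.5 tz 352.8 F [-0.   0.4 -0.7] w 0.0239
bell 0
spanner 0
axle 0
tin 51
lever 0
cog 0
dark rows [np.int64(219), np.int64(228), np.int64(229), np.int64(230), np.int64(231), np.int64(232), np.int64(242), np.int64(243), np.int64(244), np.int64(245), np.int64(246), np.int64(247), np.int64(248)] expected handle row [263.3010712  243.66190742]
```

All bystanders are unchanged except a small difference at the tin, probably the arm's shadow since nothing went near it. The handle is at its shut position. Handing in.

```bash
python3 -c "
from bench import manip
print(manip.hand_in())"
```

```text
the job is handed in; nothing more can be done
None
```

The job is handed in at about 48 s of robot time. All three hubs lie in the jig, each in its own notch, under the clamp bar. The drawer is shut with only the rubber grip inside.

**Final checks**
- **Bar:** in the last pictures it lies in the fork over all three hubs.
- **Hubs:** all are level, with flanges outside the rails. The middle hub sits about 5–6 mm off centre, at the end of its 4.5 mm play. It was not off by that much before the bar was closed; I don't know what shifted it and left it there.
- **Drawer:** it travelled 153 mm to its stop, and the handle shows at the shut position in the top picture.
- **Other things on the bench:** the bell, spanner, axle, lever and cog are unchanged in the top picture. The patch around the tin differs by 51 pixels. I put that down to the arm or its shadow but did not confirm it.

**Possible failure:** going down for the third hub, the tool force reached about 43 N. The fingers most likely touched the drawer's side wall. If that counts as the gripper's body, it is over the 40 N limit.

**Readings that disagreed**
- I measured notches 83, 145 and 207 mm from the post, about 10 mm farther than I inferred from the text (assuming the middle notch is at the jig's origin). I used the measured values, and the hubs seated there.
- The bar came to rest about 8.5 mm lifted, against the 6 mm given for seated hubs. I judged that by the gripper height.

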